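# Clear the pressing stand and press the plaques

## Robot

A 7-joint arm with a two-finger parallel gripper is mounted at the origin on the work surface. World frame = base frame: x ahead of the robot, y to its left, z up, the work surface at z = 0. Lengths are in m, angles in rad, forces in N, time in s.
With the tool pointing down it reaches from about 0.4 to 0.875 m from the base axis. Payload 19.3 kg.
Tool frame: the origin (TCP) lies at the very end of the fingers, on their centre line; the grasp point (between the pads) lies 19 mm behind it; z points along the fingers, y is the direction in which the jaws open and shut (so a half turn about z gives the same grasp; the last joint's range is limited). The gripper opens to 85 mm and grips with 20 to 120 N. Pads are 22 mm wide; open, the fingers measure 114 mm over their backs; the gripper's body (76 mm by 85 mm) begins 54 mm behind the grasp point. The pads swing forward as they close: fully open they stand 13 mm farther back than shut.
Start: joints at [-1.262, 0.521, -0.036, 1.599, 0.021, 1.021, -0.113], TCP at [0.231, 0.581, 0.231] pointing down, gripper open.
Joint ranges: [-2.91, 2.91], [-0.3, 2.13], [-1.5, 1.42], [0.17, 2.43], [-1.26, 4.41], [0.16, 1.93], [-2.52, 2.52]. Speed limits (rad/s): [1.89, 1.89, 2.39, 2.39, 3.01, 3.01, 3.01].

## Interface

Orientations are given as [roll, pitch, yaw] about the fixed x, y, z axes, in that order (R = Rz(yaw) Ry(pitch) Rx(roll)).
In Python, from workcell import bot, grab_frame, calibration, workorder gives the robot as it stands.
- The arm moves only by the tool move_arm, never from a script. Its arguments are lists of equal length, an entry for each row: "jaw": the closure in counts, from 0 (fully open) to 255 (shut); "dp": the shift along the tool's x, y, z in units of 800 mm (1.0 is 800 mm), a list of three; "rotation": the turn, a rotation vector about the tool's x, y, z in units of pi rad (1.0 is pi rad), a list of three. In form: {"jaw": [jaw, ...], "dp": [[dx, dy, dz], ...], "rotation": [[rx, ry, rz], ...]}. A call has 1 to 10 rows; each row shifts and turns the commanded pose from where the row before left it, along the tool's axes as they then stand; what a row does not reach is not made up. A row lasts 1/8 s, in which the tool goes at most 62.5 mm and 10.7 degrees, less where a joint would pass 70% of its speed; a pose out of reach is approached as far as the arm can. A call with a number of a shift or a turn outside -1 to 1 is refused whole. A call with a gripper value outside its range is refused whole. The fingers move at their own pace and stop on an object; "squeeze" is the grip in N (left out, the last holds). Time passes only in rows, so rows that do not move let the fingers close. It gives the time, the measured TCP pose, the force and the opening at its end, in the units of the state.
- bot.observe(): the state, without advancing time (a new reading comes with each control period).
- grab_frame(name): name is "scene" or "top" or "wrist"; returns the picture (384x512x3 uint8, blue, green, red); there is no depth.
- calibration(name): a dict with "camera_matrix" (3x3 intrinsics, pixels), "dist" ([k1, k2, p1, p2, k3] as OpenCV has them; the pictures are not rectified), "T" (4x4, takes a point from camera to world coordinates). Camera axes: x right, y down, z forward; pixel columns grow to the right and rows downward; lengths in m; the calibration is good to about 2 mm. A picture is of the moment at which its call begins: read the wrist's pose just before it. calibration takes no time and is no camera call; for the wrist camera it gives the pose at the moment of the call.
- workorder.job_done(): hands the job in, once; it reports no verdict.
The state is a dict: "clock": time; "qpos": joint angles; "qd": joint speeds; "joint_efforts": joint torques, N m; "position": TCP position; "tool_rot": TCP orientation; "force": force on the tool from outside, world axes, zero at the start; "moment": the same for the moment, N m; "grip_width": finger opening in m.
Only numpy, scipy, OpenCV 4.12 (cv2) and the standard library are available. Lean on these libraries where they do the work, as an engineer would, in place of code of your own. Each camera call takes 0.05 s, during which the arm holds its last target. There are 200 camera calls.

## Task

In this craft workshop two freshly glued plaques must go under the press block. Lift the blue canister off the wooden pressing stand and set it down upright, wholly on the round cork mat beside it; then lay the red fish plaque in the middle of the stand's top, lined up with it, the gold plaque squarely on the red one, and the grey press block squarely on top, long sides parallel. Never tip the canister, lower it and the press block gently all the way down before letting go, and leave the glue bottle, red cap, paint jar and scrap tray where they are.

Things in the scene. Friction and masses are not known exactly. Their poses are not given: they have to be found in the camera images.
- canister: Closed blue canister, white band, metal lid; 79 mm across, 76 mm high to the lid, about 0.45 kg. A rigid wire arch (sides at y = +-39 mm) holds a pale wooden grip over the lid: bar 50 mm long along body y, 14 mm wide (x), 16 mm high, centre 116 mm above the origin, 32 mm free beneath. Origin: centre of its underside, z up. Starts upright on the stand, turned any way.
- stand: Fixed wooden pressing stand: a low table on four steel posts, flat brown rectangular top 140 mm (x) by 100 mm (y), 50 mm above the work surface; a pale foot board 150 x 110 x 10 mm beneath. Origin: on the work surface under the centre of the top; x along its long side, z up.
- mat: Fixed round cork mat, 130 mm diameter, 4 mm thick, lying on the work surface. Origin: centre of its underside.
- red_plaque: Loose flat plywood plaque with pinkish-red face and a purple fish drawn on it, elongated octagon 100 mm (x) by 56 mm (y), 12 mm thick, long edges straight over the middle 72 mm, corners cut. 60 g. Origin: centre of its underside; x along its length, z up (face up). Starts flat on the work surface.
- gold_plaque: Loose flat plywood plaque with gold face and a purple outline with three strokes, same shape and size as the red one: 100 mm (x) by 56 mm (y), 12 mm thick, 60 g. Origin: centre of its underside; x along its length, z up. Starts flat on the work surface.
- press_block: Loose press block: grey painted steel slab 90 mm (x) by 52 mm (y) by 18 mm high, about 0.5 kg, with a dark wooden upright rib on its top as a grip, 60 mm long (x), 16 mm wide (y), 36 mm high, so 54 mm high in all. Origin: centre of its underside; x along its length, z up. Starts on the work surface.
- glue_bottle: Bystander: white glue bottle with yellow band and red nozzle, 52 mm across, 140 mm high. Origin: centre of its underside.
- cap: Bystander: small red screw cap, 28 mm across, 32 mm high. Origin: centre of its underside.
- paint_jar: Bystander: paint jar with black lid and purple label, 60 mm across, 70 mm high. Origin: centre of its underside.
- scrap_tray: Bystander: clear open tray with cardboard scraps, 130 (x) by 100 (y) by 45 mm high. Origin: centre of its underside.

How it is judged:
On the way, in this order (a step that is already met when the one before it is completed fails the run):
1. the canister, still held, is lowered to within 8 mm of the mat (horizontal distance between canister and mat below 0.03 m and z of canister in the frame of mat below 0.012 m and angle between canister's own z axis and vertical below 0.2 rad and linear speed of canister below 0.15 m/s and contact force between canister and the fingers above 1 N), for 0.05 s.
2. the canister stands upright on the cork mat, let go (horizontal distance between canister and mat below 0.03 m and z of canister in the frame of mat between 0 and 0.008 m and angle between canister's own z axis and vertical below 0.1 rad and linear speed of canister below 0.03 m/s and angular speed of canister below 0.3 rad/s and contact force between canister and the fingers below 0.3 N), for 0.2 s.
3. the red plaque lies in the middle of the stand's top, lined up with it, let go (horizontal distance between red_plaque and stand below 0.02 m and z of red_plaque in the frame of stand between 0.046 and 0.054 m and angle between red_plaque's own z axis and vertical below 0.1 rad and angle between the x axis of red_plaque and the x axis of stand, either way round below 0.2 rad and linear speed of red_plaque below 0.03 m/s and angular speed of red_plaque below 0.3 rad/s and contact force between red_plaque and the fingers below 0.3 N), for 0.2 s.
4. the gold plaque lies squarely on the red one, let go (horizontal distance between red_plaque and stand below 0.02 m and z of red_plaque in the frame of stand between 0.046 and 0.054 m and angle between each of red_plaque, gold_plaque's own z axis and vertical below 0.1 rad and angle between the x axis of red_plaque and the x axis of stand, either way round below 0.2 rad and horizontal distance between gold_plaque and red_plaque below 0.012 m and z of gold_plaque in the frame of red_plaque between 0.008 and 0.016 m and angle between the x axis of gold_plaque and the x axis of red_plaque, either way round below 0.17 rad and linear speed of gold_plaque below 0.03 m/s and angular speed of gold_plaque below 0.3 rad/s and contact force between gold_plaque and the fingers below 0.3 N), for 0.2 s.
5. the press block, still held, is lowered to within 8 mm of the gold plaque (horizontal distance between press_block and gold_plaque below 0.015 m and z of press_block in the frame of gold_plaque below 0.02 m and linear speed of press_block below 0.15 m/s and contact force between press_block and the fingers above 1 N), for 0.05 s.
6. the press block stands squarely on the gold plaque, let go (horizontal distance between red_plaque and stand below 0.02 m and z of red_plaque in the frame of stand between 0.046 and 0.054 m and angle between each of red_plaque, gold_plaque, press_block's own z axis and vertical below 0.1 rad and angle between the x axis of red_plaque and the x axis of stand, either way round below 0.2 rad and horizontal distance between gold_plaque and red_plaque below 0.012 m and z of gold_plaque in the frame of red_plaque between 0.008 and 0.016 m and angle between the x axis of gold_plaque and the x axis of red_plaque, either way round below 0.17 rad and horizontal distance between press_block and gold_plaque below 0.012 m and z of press_block in the frame of gold_plaque between 0.008 and 0.016 m and angle between the x axis of press_block and the x axis of gold_plaque, either way round below 0.17 rad and linear speed of press_block below 0.03 m/s and angular speed of press_block below 0.3 rad/s and contact force between press_block and the fingers below 0.3 N), for 0.2 s.
At the end, for the whole second after the job is handed in: Canister upright on the mat (30 mm from centre at most); red plaque flat on the stand's top (20 mm, 0.2 rad), gold flat on red and press block on gold (each 12 mm, 0.17 rad); all at rest (horizontal distance between canister and mat below 0.03 m and z of canister in the frame of mat between 0 and 0.008 m and angle between each of canister, red_plaque, gold_plaque, press_block's own z axis and vertical below 0.1 rad and horizontal distance between red_plaque and stand below 0.02 m and z of red_plaque in the frame of stand between 0.046 and 0.054 m and angle between the x axis of red_plaque and the x axis of stand, either way round below 0.2 rad and horizontal distance between gold_plaque and red_plaque below 0.012 m and z of gold_plaque in the frame of red_plaque between 0.008 and 0.016 m and angle between the x axis of gold_plaque and the x axis of red_plaque, either way round below 0.17 rad and horizontal distance between press_block and gold_plaque below 0.012 m and z of press_block in the frame of gold_plaque between 0.008 and 0.016 m and angle between the x axis of press_block and the x axis of gold_plaque, either way round below 0.17 rad and linear speed of each of canister, red_plaque, gold_plaque, press_block below 0.03 m/s and angular speed of each of canister, red_plaque, gold_plaque, press_block below 0.3 rad/s); the robot touches nothing.
It fails at once if the canister is tipped (over 0.5 rad) (angle between canister's own z axis and vertical above 0.5 rad).
It fails at once if a bystander (glue bottle, cap, paint jar or scrap tray) is moved more than 30 mm or knocked over (distance of any of glue_bottle, cap, paint_jar, scrap_tray from where it was at the start of the episode above 0.03 m or angle between any of glue_bottle, cap, paint_jar, scrap_tray's own z axis and vertical above 0.5 rad).
It also fails if it takes over 72 s, if anything falls off the work surface, if the arm or the gripper's body presses on something with over 40 N, if the wrist force passes 120 N, or if a joint passes its speed limit or range.

## Working session

There is one attempt and no reset: what is moved stays moved. The work goes in short steps, Python scripts to look and compute and a tool call to move; the robot and the scene stay as the last step left them, time stands still between calls to the robot, and variables do not carry over. Pictures are saved under pics/ and viewed, about 8 in all and at most 12, crops included, and the job is handed in when it is done.

Besides the shell and the picture viewer there is one more tool, called after ">>>" in YAML: its name, and indented under it one key for each argument. move_arm: Moves the arm, as the interface text tells. Shifts and turns lie within -1 to 1; 1 stands for 800 mm of shift or pi rad of turn. Its arguments: {"type":"object","properties":{"jaw":{"type":"array","items":{"type":"number"}},"dp":{"type":"array","items":{"type":"array","items":{"type":"number","minimum":-1,"maximum":1}}},"rotation":{"type":"array","items":{"type":"array","items":{"type":"number","minimum":-1,"maximum":1}}},"squeeze":{"type":"number"}},"required":["jaw","dp","rotation"]}

```bash
mkdir -p pics; ls; python3 - <<'E'
from workcell import bot, grab_frame, calibration
import cv2,numpy as np
np.set_printoptions(precision=4,suppress=True)
s=bot.observe();print({k:s[k] for k in('clock','position','tool_rot','force','grip_width')})
for n in('scene','top','wrist'):
    c=calibration(n);f=grab_frame(n);cv2.imwrite(f'pics/{n}0.png',f);print(n,np.array(c['camera_matrix']).tolist(),c['dist'],'\n',np.array(c['T']))
E
```

```text
pics
{'clock': 0.0, 'position': array([0.231 , 0.5804, 0.2307]), 'tool_rot': array([-3.1404,  0.0001,  2.7628]), 'force': array([-0.1967,  0.121 , -0.0158]), 'grip_width': 0.08547336680197207}
scene [[378.4287840138931, 0.0, 259.8220956126463], [0.0, 378.4287840138931, 192.67074403536824], [0.0, 0.0, 1.0]] [-0.0026  0.      0.      0.      0.    ] 
 [[ 0.6668  0.5077 -0.5456  1.1407]
 [ 0.745  -0.4726  0.4707 -0.5   ]
 [-0.0189 -0.7203 -0.6934  0.7829]
 [ 0.      0.      0.      1.    ]]
top [[481.1412850609763, 0.0, 252.31392670190073], [0.0, 481.1412850609763, 190.94875912350574], [0.0, 0.0, 1.0]] [0.0557 0.     0.     0.     0.    ] 
 [[-0.0088 -0.9989  0.0451  0.5308]
 [-1.      0.0087 -0.0026 -0.015 ]
 [ 0.0022 -0.0452 -0.999   1.3185]
 [ 0.      0.      0.      1.    ]]
wrist [[336.6403782870431, 0.0, 255.20482991361354], [0.0, 336.6403782870431, 188.8228503984274], [0.0, 0.0, 1.0]] [-0.049  0.     0.     0.     0.   ] 
 [[ 0.3701  0.8775  0.3051  0.1529]
 [ 0.929  -0.3493 -0.1224  0.612 ]
 [-0.0008  0.3287 -0.9444  0.3731]
 [ 0.      0.      0.      1.    ]]
```

```bash
python3 -c "
import cv2
cv2.imwrite('pics/top0b.png',cv2.resize(cv2.imread('pics/top0.png'),(800,600),interpolation=cv2.INTER_CUBIC))
cv2.imwrite('pics/scene0b.png',cv2.resize(cv2.imread('pics/scene0.png'),(800,600),interpolation=cv2.INTER_CUBIC))"
```

```text
(no output)
```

View pics/top0b.png

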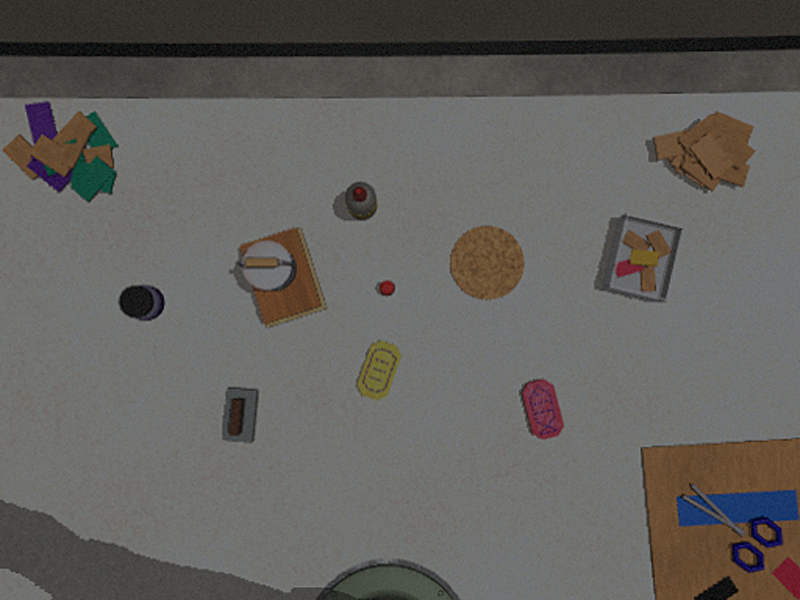

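View pics/scene0b.png

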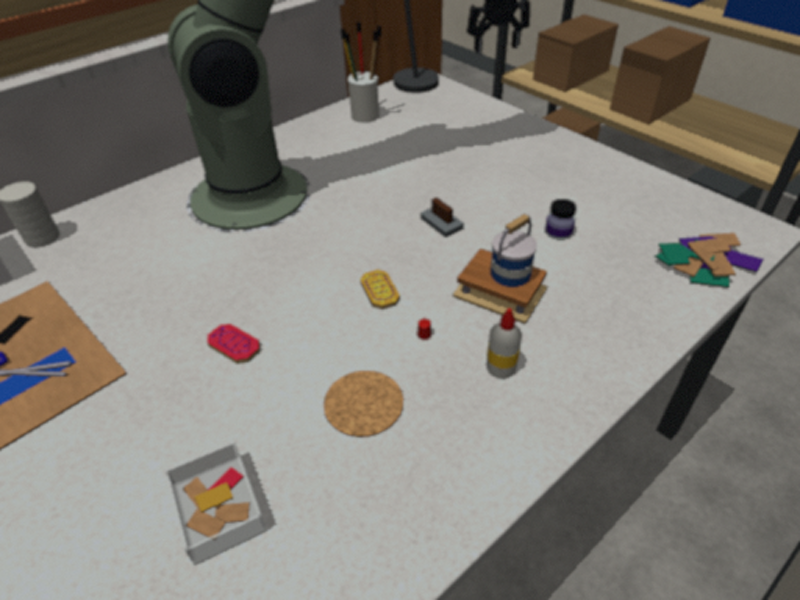

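Top view (zoomed ×1.5625): stand around (283,277) with the canister on it and its grip bar at (266,263). The mat is at (487,262), gold at (378,370), red at (542,409), and the block at (240,414) with its rib. The bystanders are the bottle (360,200), cap (387,288), jar (142,302) and tray (645,258). The scene view shows the same things, with nothing hidden.

```bash
cat > h.py <<'E'
import cv2,numpy as np
from workcell import bot,grab_frame,calibration
np.set_printoptions(precision=4,suppress=True)
def ray(c,p):
    K=np.array(c['camera_matrix']);d=np.array(c['dist'],float);T=np.array(c['T'])
    u=cv2.undistortPoints(np.array(p,np.float64).reshape(-1,1,2),K,d)[:,0]
    return T[:3,3],np.c_[u,np.ones(len(u))]@T[:3,:3].T
def plane(c,p,z):
    o,d=ray(c,p);return o+d*((z-o[2])/d[:,2])[:,None]
def tri(c1,p1,c2,p2):
    o1,d1=ray(c1,p1);o2,d2=ray(c2,p2);d1,d2=d1[0],d2[0]
    s=np.linalg.lstsq(np.c_[d1,-d2],o2-o1,rcond=None)[0]
    a,b=o1+s[0]*d1,o2+s[1]*d2;return (a+b)/2,np.linalg.norm(a-b)
def mask(im,lo,hi,box=None):
    m=cv2.inRange(cv2.cvtColor(im,cv2.COLOR_BGR2HSV),np.array(lo),np.array(hi))
    if box is not None:
        k=np.zeros_like(m);x0,y0,x1,y1=[int(v) for v in box];k[y0:y1,x0:x1]=255;m&=k
    return m
def big(m,close=0):
    if close:m=cv2.morphologyEx(m,cv2.MORPH_CLOSE,np.ones((close,close),np.uint8))
    cs,_=cv2.findContours(m,cv2.RETR_EXTERNAL,cv2.CHAIN_APPROX_NONE);return max(cs,key=cv2.contourArea)
def cen(c):
    M=cv2.moments(c);return [M['m10']/M['m00'],M['m01']/M['m00']]
def rect(P):
    """min-area rectangle of world xy points: centre, long, short, yaw of long side"""
    (x,y),(w,h),a=cv2.minAreaRect((P[:,:2]*1000).astype(np.float32))
    if w<h:w,h,a=h,w,a+90
    return np.r_[x/1000,y/1000,w,h,((a+90)%180)-90]
E
python3 - <<'E'
from h import *
t=cv2.imread('pics/top0.png');s=cv2.imread('pics/scene0.png');ct,cs=calibration('top'),calibration('scene')
hs=lambda im,x,y:cv2.cvtColor(im,cv2.COLOR_BGR2HSV)[int(y/1.5625)-1:int(y/1.5625)+2,int(x/1.5625)-1:int(x/1.5625)+2].reshape(-1,3).mean(0).round()
for n,im,x,y in[('red',t,532,392),('gold',t,365,385),('mat',t,487,262),('stand',t,300,290),('foot',t,320,285),('bar',t,266,263),('lid',t,275,280),('block',t,250,430),('rib',t,236,415),('table',t,450,400),('bars',s,518,223),('ribs',s,443,210),('blocks',s,440,223),('stands',s,480,275),('mats',s,365,400)]:print(n,hs(im,x,y))
E
```

```text
red [166. 117. 104.]
gold [36. 98. 97.]
mat [ 15. 128. 112.]
stand [ 13. 154.  91.]
foot [ 42.  56. 106.]
bar [ 17. 119. 113.]
lid [108.  11. 118.]
block [90. 15. 74.]
rib [ 10. 128.  52.]
table [ 99.   8. 116.]
bars [ 18. 119. 144.]
ribs [ 11. 163.  43.]
blocks [ 94.  16. 102.]
stands [ 13. 162. 127.]
mats [ 16. 131. 163.]
```

```bash
cat > m.py <<'E'
from h import *
t=cv2.imread('pics/top0.png');s=cv2.imread('pics/scene0.png');ct,cs=calibration('top'),calibration('scene')
Z=1.5625
b=lambda *v:[q/Z for q in v]
items={ # lo,hi,topbox,scenebox,z
'red':((150,60,50),(180,255,255),b(505,360,580,450),b(195,310,275,370),.012),
'gold':((22,60,50),(42,255,255),b(340,330,415,410),b(350,260,410,315),.012),
'mat':((8,70,60),(24,255,255),b(435,210,540,315),b(310,360,420,445),.004),
'rib':((0,60,15),(25,255,75),b(222,390,258,440),b(425,190,460,225),.054),
'bar':((10,60,85),(28,255,255),b(243,252,290,274),b(500,210,535,236),.166)}
for n,(lo,hi,tb,sb,z) in items.items():
    A=big(mask(t,lo,hi,tb),3);B=big(mask(s,lo,hi,sb),3)
    p,e=tri(ct,cen(A),cs,cen(B));print(n,'tri',p,'gap',round(e,4),'rect@z',rect(plane(ct,A.reshape(-1,2),z)))
m=mask(t,(8,110,60),(17,255,255),b(240,225,330,330));A=big(m,3)
# stand top: right-hand edge corners from hull
h=cv2.minAreaRect(A);print('stand',rect(plane(ct,A.reshape(-1,2),.05)))
print(plane(ct,cv2.boxPoints(h),.05),cv2.boxPoints(h)*Z)
m2=cv2.inRange(cv2.cvtColor(t,cv2.COLOR_BGR2HSV),(0,0,0),(180,60,92));
k=np.zeros_like(m2);k[246:286,140:168]=255;m2&=k;A=big(m2,5);print('block',rect(plane(ct,A.reshape(-1,2),.018)))
E
python3 m.py
```

```text
red tri [ 0.3981 -0.2704  0.0111] gap 0.0038 rect@z [  0.3973  -0.2716 101.3742  56.7009  13.6029]
gold tri [0.4674 0.0115 0.0086] gap 0.0031 rect@z [  0.4669   0.0103  99.8853  56.8052 -20.5767]
mat tri [ 0.6538 -0.1797  0.0001] gap 0.003 rect@z [  0.6518  -0.181  128.5656 126.3447  89.4331]
rib tri [0.3921 0.2529 0.0338] gap 0.0021 rect@z [ 0.3935  0.2469 59.661  20.1366 -5.5365]
bar tri [0.642 0.186 0.172] gap 0.0013 rect@z [ 0.6421  0.1861 47.8272  9.624  89.5581]
stand [  0.6266   0.1735 144.232  100.3879  17.4698]
[[0.6804 0.243  0.05  ]
 [0.7104 0.1471 0.05  ]
 [0.5726 0.1041 0.05  ]
 [0.543  0.1998 0.05  ]] [[239.086  245.163 ]
 [295.9692 227.0638]
 [321.7841 308.1965]
 [264.9009 326.2957]]
block [ 0.3932  0.249  92.4052 58.0958 -5.5959]
```

```bash
cat > plan.py <<'E'
"""python3 plan.py x y z yaw_deg n [jaw] : rows to a tool-down target, 3-decimal numbers"""
import sys;from h import *
from scipy.spatial.transform import Rotation as R
def rows(tgt,yaw,n):
    s=bot.observe();p=np.array(s['position']);r,pi,y0=s['tool_rot']
    dy=(np.radians(yaw)-y0+np.pi)%(2*np.pi)-np.pi
    ang=np.round(-dy/np.pi*np.arange(n+1)/n,3)   # tool z is down
    D=[];cur=p.copy();y=y0
    for i in range(n):
        Rm=R.from_euler('xyz',[r,pi,y0-ang[i]*np.pi]).as_matrix()
        want=p+(np.array(tgt)-p)*(i+1)/n
        d=np.round(Rm.T@(want-cur)/.8,3);cur=cur+Rm@d*.8;D.append(d.tolist())
    return D,[[0,0,round(float(v),3)] for v in np.diff(ang)]
if __name__=='__main__':
    a=[float(v) for v in sys.argv[1:6]];D,Q=rows(a[:3],a[3],int(a[4]))
    print('dp',str(D).replace(' ',''));print('rotation',str(Q).replace(' ',''))
E
python3 plan.py .642 .186 .25 90 10
```

```text
dp [[-0.066,-0.027,-0.002],[-0.069,-0.019,-0.003],[-0.07,-0.01,-0.002],[-0.071,-0.002,-0.003],[-0.071,0.006,-0.002],[-0.07,0.015,-0.002],[-0.067,0.023,-0.003],[-0.064,0.031,-0.002],[-0.06,0.039,-0.003],[-0.055,0.045,-0.002]]
rotation [[0,0,0.038],[0,0,0.038],[0,0,0.038],[0,0,0.038],[0,0,0.038],[0,0,0.038],[0,0,0.038],[0,0,0.038],[0,0,0.037],[0,0,0.038]]
```

>>> move_arm:
  jaw: [0, 0, 0, 0, 0, 0, 0, 0, 0, 0]
  dp:
    - [-0.066, -0.027, -0.002]
    - [-0.069, -0.019, -0.003]
    - [-0.07, -0.01, -0.002]
    - [-0.071, -0.002, -0.003]
    - [-0.071, 0.006, -0.002]
    - [-0.07, 0.015, -0.002]
    - [-0.067, 0.023, -0.003]
    - [-0.064, 0.031, -0.002]
    - [-0.06, 0.039, -0.003]
    - [-0.055, 0.045, -0.002]
  rotation:
    - [0, 0, 0.038]
    - [0, 0, 0.038]
    - [0, 0, 0.038]
    - [0, 0, 0.038]
    - [0, 0, 0.038]
    - [0, 0, 0.038]
    - [0, 0, 0.038]
    - [0, 0, 0.038]
    - [0, 0, 0.037]
    - [0, 0, 0.038]

```text
clock: 1.4
position: [0.6433, 0.1851, 0.2505]
tool_rot: [-3.141, -0.0, 1.569]
force: [-0.1, 0.2, -0.9]
grip_width: 0.0852
```

```bash
python3 - <<'E'
from h import *
s=bot.observe();print(s['clock'],s['position'],np.degrees(s['tool_rot']),s['force'])
c=calibration('wrist');f=grab_frame('wrist');np.save('cw1.npy',np.array([c],dtype=object),allow_pickle=True);cv2.imwrite('pics/w1.png',f)
print(np.array(c['T'])[:3,3])
E
```

```text
1.4 [0.6433 0.1851 0.2505] [-179.9896   -0.003    89.8706] [-0.1309  0.2424 -0.8722]
[0.6442 0.27   0.3928]
```

View pics/w1.png

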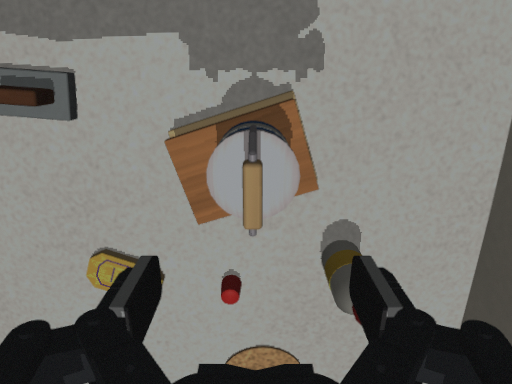

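The wrist view shows the bar upright in the image at about (252,195). The stand corners are near (167,140), (295,97), (318,188) and (198,223). The bottle is at the lower right by the right finger, so I'll check how much room there is.

```bash
python3 - <<'E'
from h import *
Z=1.5625;b=lambda *v:[q/Z for q in v]
t=cv2.imread('pics/top0.png');s=cv2.imread('pics/scene0.png');w=cv2.imread('pics/w1.png');ct,cs=calibration('top'),calibration('scene');cw=calibration('wrist')
lo,hi=(10,60,85),(28,255,255)
A=big(mask(t,lo,hi,b(243,252,290,274)),3);B=big(mask(s,lo,hi,b(500,210,535,236)),3);C=big(mask(w,lo,hi,(235,155,272,235)),3)
print('bar w-t',tri(cw,cen(C),ct,cen(A)),'w-s',tri(cw,cen(C),cs,cen(B)),rect(plane(cw,C.reshape(-1,2),.174)))
A=big(mask(t,(0,120,40),(8,255,255),b(345,180,380,215)));B=big(mask(s,(0,120,40),(8,255,255),b(495,300,520,330)))
print('nozzle',tri(ct,cen(A),cs,cen(B)))
m=mask(w,(8,110,60),(17,255,255),(160,90,325,230));C=big(m,3)
q=cv2.minAreaRect(C);bp=cv2.boxPoints(q);print(bp);print('stand w',rect(plane(cw,C.reshape(-1,2),.05)))
tb=np.array([[239.1,245.2],[296,227.1],[321.8,308.2],[264.9,326.3]])/Z
wp=plane(cw,bp,.05)
for p in tb:
    P=plane(ct,[p],.05)[0];i=np.argmin(np.linalg.norm(wp-P,axis=1));print('corner',tri(ct,[p],cw,[bp[i]]))
E
```

```text
bar w-t (array([0.6436, 0.1837, 0.1794]), np.float64(0.005655625568130709)) w-s (array([0.6461, 0.1818, 0.1763]), np.float64(0.000446833801703042)) [ 0.6462  0.1798 48.2734 12.8865 89.0638]
nozzle (array([0.7559, 0.0376, 0.1194]), np.float64(0.0034909156166611707))
[[163.3568 137.6595]
 [293.5676  97.5946]
 [321.2216 187.4703]
 [191.0108 227.5352]]
stand w [  0.6357   0.17   139.2009 100.1121  16.7059]
corner (array([0.6818, 0.2392, 0.069 ]), np.float64(0.007405953894078686))
corner (array([0.7131, 0.1463, 0.0604]), np.float64(0.008442972181116231))
corner (array([0.5746, 0.1024, 0.0578]), np.float64(0.004974315328548247))
corner (array([0.5466, 0.1997, 0.0337]), np.float64(0.00899355893520276))
```

```bash
python3 plan.py .645 .183 .150 89.3 6
```

```text
dp [[0.001,-0.001,0.021],[0.001,-0.0,0.021],[0.001,-0.001,0.021],[0.002,-0.0,0.021],[0.001,-0.001,0.021],[0.001,-0.001,0.021]]
rotation [[0,0,0.0],[0,0,0.0],[0,0,0.0],[0,0,-0.001],[0,0,0.0],[0,0,0.0]]
```

```bash
python3 - <<'E'
from h import *
s=bot.observe();print(s['clock'],s['position'],np.degrees(s['tool_rot']),s['force'],s['qd'])
E
```

```text
1.45 [0.6476 0.1778 0.2505] [179.8683   0.2198  89.1256] [-1.3263 -8.5034 -1.3058] [-0.0329 -0.0354 -0.0098  0.0733  0.0485 -0.0498  0.0265]
```

```bash
python3 - <<'E'
from h import *
Z=1.5625;b=lambda *v:[q/Z for q in v]
t=cv2.imread('pics/top0.png');s=cv2.imread('pics/scene0.png');w=cv2.imread('pics/w1.png');ct,cs=calibration('top'),calibration('scene');cw=np.load('cw1.npy',allow_pickle=True)[0]
lo,hi=(10,60,85),(28,255,255)
A=big(mask(t,lo,hi,b(243,252,290,274)),3);B=big(mask(s,lo,hi,b(500,210,535,236)),3);C=big(mask(w,lo,hi,(235,155,272,235)),3)
print('bar w-t',tri(cw,cen(C),ct,cen(A)),'w-s',tri(cw,cen(C),cs,cen(B)),rect(plane(cw,C.reshape(-1,2),.174)))
m=mask(w,(8,110,60),(17,255,255),(160,90,325,230));C=big(m,3)
bp=cv2.boxPoints(cv2.minAreaRect(C));print('stand w',rect(plane(cw,C.reshape(-1,2),.05)))
tb=np.array([[239.1,245.2],[296,227.1],[321.8,308.2],[264.9,326.3]])/Z
wp=plane(cw,bp,.05)
for p in tb:
    P=plane(ct,[p],.05)[0];i=np.argmin(np.linalg.norm(wp-P,axis=1));print('corner',tri(ct,[p],cw,[bp[i]]))
E
```

```text
bar w-t (array([0.6418, 0.1863, 0.1676]), np.float64(0.00019056196462183993)) w-s (array([0.6417, 0.1875, 0.1711]), np.float64(0.0001229063715989906)) [ 0.6417  0.1875 48.1916 12.8785 89.8562]
stand w [  0.631    0.178  139.2084  99.9642  17.4597]
corner (array([0.6826, 0.2455, 0.038 ]), np.float64(0.001753439649866694))
corner (array([0.7144, 0.1487, 0.0404]), np.float64(0.0054026074830076775))
corner (array([0.572 , 0.1044, 0.0494]), np.float64(0.0012276131914006954))
corner (array([0.5435, 0.2031, 0.0288]), np.float64(0.0007927048955657294))
```

>>> move_arm:
  jaw: [0, 0]
  dp:
    - [0, 0, 0]
    - [0, 0, 0]
  rotation:
    - [0, 0, 0]
    - [0, 0, 0]

```text
clock: 1.7
position: [0.6416, 0.1873, 0.2502]
tool_rot: [-3.141, -0.0, 1.574]
force: [0.1, 0.0, -0.3]
grip_width: 0.0853
```

```bash
python3 plan.py .643 .186 .150 89.5 6
```

```text
dp [[-0.0,0.0,0.021],[-0.001,0.001,0.021],[0.0,-0.0,0.021],[-0.0,0.0,0.02],[-0.0,0.001,0.021],[-0.001,-0.0,0.021]]
rotation [[0,0,0.001],[0,0,0.0],[0,0,0.001],[0,0,0.0],[0,0,0.001],[0,0,0.001]]
```

With the right camera pose, the bar is at (0.642, 0.187) with z about 0.168. All views agree, and the arm is directly above it. Descending and gripping.

>>> move_arm:
  jaw: [0, 0, 0, 0, 0, 0, 0, 0, 0, 0]
  dp:
    - [0, 0, 0.015]
    - [0, 0, 0.025]
    - [0, 0, 0.025]
    - [0, 0, 0.025]
    - [0, 0, 0.02]
    - [0, 0, 0.01]
    - [0, 0, 0.005]
    - [0, 0, 0]
    - [0, 0, 0]
    - [0, 0, 0]
  rotation:
    - [0, 0, 0]
    - [0, 0, 0]
    - [0, 0, 0]
    - [0, 0, 0]
    - [0, 0, 0]
    - [0, 0, 0]
    - [0, 0, 0]
    - [0, 0, 0]
    - [0, 0, 0]
    - [0, 0, 0]

```text
clock: 2.95
position: [0.6424, 0.1864, 0.1509]
tool_rot: [3.141, -0.0, 1.572]
force: [-0.2, 0.1, 0.3]
grip_width: 0.0857
```

>>> move_arm:
  jaw: [120, 200, 255, 255, 255, 255, 255, 255]
  dp:
    - [0, 0, 0]
    - [0, 0, 0]
    - [0, 0, 0]
    - [0, 0, 0]
    - [0, 0, 0]
    - [0, 0, 0]
    - [0, 0, 0]
    - [0, 0, 0]
  rotation:
    - [0, 0, 0]
    - [0, 0, 0]
    - [0, 0, 0]
    - [0, 0, 0]
    - [0, 0, 0]
    - [0, 0, 0]
    - [0, 0, 0]
    - [0, 0, 0]
  squeeze: 60

```text
clock: 3.95
position: [0.6421, 0.1864, 0.1506]
tool_rot: [-3.141, -0.0, 1.572]
force: [-3.7, -0.9, 6.3]
grip_width: 0.0129
```

>>> move_arm:
  jaw: [255, 255, 255, 255, 255, 255, 255, 255]
  dp:
    - [0, 0, -0.005]
    - [0, 0, -0.012]
    - [0, 0, -0.018]
    - [0, 0, -0.018]
    - [0, 0, -0.018]
    - [0, 0, -0.01]
    - [0, 0, -0.004]
    - [0, 0, 0]
  rotation:
    - [0, 0, 0]
    - [0, 0, 0]
    - [0, 0, 0]
    - [0, 0, 0]
    - [0, 0, 0]
    - [0, 0, 0]
    - [0, 0, 0]
    - [0, 0, 0]

```text
clock: 4.95
position: [0.6422, 0.1864, 0.2184]
tool_rot: [-3.141, 0.0, 1.572]
force: [-0.7, -0.1, -6.2]
grip_width: 0.0129
```

```bash
python3 - <<'E'
from h import *
s=bot.observe();print(s['clock'],s['position'],s['tool_rot'],s['force'],s['moment'],s['grip_width'])
f=grab_frame('scene');cv2.imwrite('pics/s2.png',cv2.resize(f[80:250,200:400],(800,680))[:600])
E
python3 plan.py .61 .05 .222 90 8
python3 plan.py .652 -.180 .222 90 16
```

```text
4.95 [0.6422 0.1864 0.2184] [-3.1414  0.      1.5721] [-0.6932 -0.0793 -6.2029] [-0.0276  0.0168  0.0336] 0.012864274016011056
dp [[-0.021,-0.005,-0.001],[-0.022,-0.005,-0.0],[-0.021,-0.005,-0.001],[-0.021,-0.005,-0.0],[-0.022,-0.005,-0.001],[-0.021,-0.005,-0.001],[-0.021,-0.005,-0.0],[-0.021,-0.005,-0.001]]
rotation [[0,0,0.0],[0,0,0.0],[0,0,0.0],[0,0,0.0],[0,0,0.0],[0,0,0.0],[0,0,0.0],[0,0,0.0]]
dp [[-0.029,0.001,-0.0],[-0.028,0.0,-0.001],[-0.029,0.001,0.0],[-0.029,0.001,-0.0],[-0.028,0.001,-0.0],[-0.029,0.0,-0.001],[-0.028,0.001,-0.0],[-0.029,0.001,-0.0],[-0.029,0.001,-0.001],[-0.028,0.0,0.0],[-0.029,0.001,-0.0],[-0.029,0.001,-0.001],[-0.028,0.001,0.0],[-0.029,0.0,-0.0],[-0.028,0.001,-0.0],[-0.029,0.001,-0.001]]
rotation [[0,0,0.0],[0,0,0.0],[0,0,0.0],[0,0,0.0],[0,0,0.0],[0,0,0.0],[0,0,0.0],[0,0,0.0],[0,0,0.0],[0,0,0.0],[0,0,0.0],[0,0,0.0],[0,0,0.0],[0,0,0.0],[0,0,0.0],[0,0,0.0]]
```

View pics/s2.png

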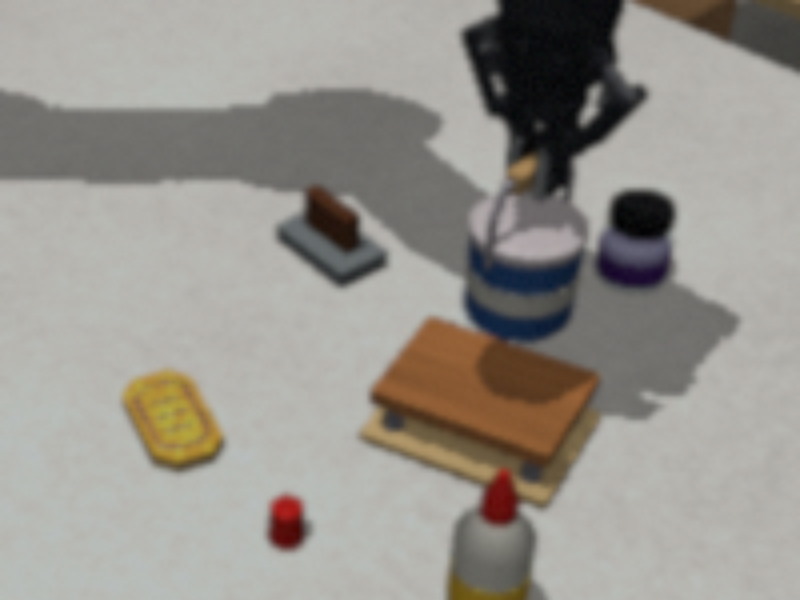

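The canister hangs upright, clear of the stand, and the stand top is empty. Carrying it over, with a bow away from the bottle.

>>> move_arm:
  jaw: [255, 255, 255, 255, 255, 255, 255, 255, 255, 255]
  dp:
    - [-0.008, -0.004, 0]
    - [-0.018, -0.005, 0]
    - [-0.026, -0.006, 0]
    - [-0.03, -0.006, 0]
    - [-0.03, -0.006, 0]
    - [-0.03, -0.005, 0]
    - [-0.03, -0.004, 0]
    - [-0.03, -0.003, 0]
    - [-0.03, -0.001, 0]
    - [-0.03, 0, 0]
  rotation:
    - [0, 0, 0]
    - [0, 0, 0]
    - [0, 0, 0]
    - [0, 0, 0]
    - [0, 0, 0]
    - [0, 0, 0]
    - [0, 0, 0]
    - [0, 0, 0]
    - [0, 0, 0]
    - [0, 0, 0]

```text
clock: 6.25
position: [0.6102, -0.0251, 0.2186]
tool_rot: [3.141, 0.0, 1.572]
force: [-0.0, -0.2, -6.1]
grip_width: 0.0131
```

>>> move_arm:
  jaw: [255, 255, 255, 255, 255, 255, 255, 255, 255, 255]
  dp:
    - [-0.03, 0.003, 0]
    - [-0.03, 0.006, 0]
    - [-0.03, 0.008, 0]
    - [-0.03, 0.009, 0]
    - [-0.026, 0.009, 0]
    - [-0.02, 0.008, 0]
    - [-0.014, 0.006, 0]
    - [-0.01, 0.004, 0]
    - [-0.005, 0.001, 0]
    - [0, 0, 0]
  rotation:
    - [0, 0, 0]
    - [0, 0, 0]
    - [0, 0, 0]
    - [0, 0, 0]
    - [0, 0, 0]
    - [0, 0, 0]
    - [0, 0, 0]
    - [0, 0, 0]
    - [0, 0, 0]
    - [0, 0, 0]

```text
clock: 7.5
position: [0.6539, -0.179, 0.2185]
tool_rot: [-3.141, -0.0, 1.572]
force: [-0.8, 0.5, -5.6]
grip_width: 0.0128
```

>>> move_arm:
  jaw: [255, 255, 255, 255, 255, 255, 255, 255, 255, 255]
  dp:
    - [0, 0, 0.01]
    - [0, 0, 0.02]
    - [0, 0, 0.025]
    - [0, 0, 0.025]
    - [0, 0, 0.02]
    - [0, 0, 0.015]
    - [0, 0, 0.01]
    - [0, 0, 0.005]
    - [0, 0, 0.005]
    - [0, 0, 0.002]
  rotation:
    - [0, 0, 0]
    - [0, 0, 0]
    - [0, 0, 0]
    - [0, 0, 0]
    - [0, 0, 0]
    - [0, 0, 0]
    - [0, 0, 0]
    - [0, 0, 0]
    - [0, 0, 0]
    - [0, 0, 0]

```text
clock: 8.75
position: [0.654, -0.1792, 0.109]
tool_rot: [3.141, 0.0, 1.572]
force: [-0.3, -0.8, -4.9]
grip_width: 0.013
```

>>> move_arm:
  jaw: [255, 255, 255, 255]
  dp:
    - [0, 0, 0.002]
    - [0, 0, 0.002]
    - [0, 0, 0.001]
    - [0, 0, 0]
  rotation:
    - [0, 0, 0]
    - [0, 0, 0]
    - [0, 0, 0]
    - [0, 0, 0]

```text
clock: 9.25
position: [0.6539, -0.1792, 0.1049]
tool_rot: [3.142, 0.0, 1.572]
force: [0.5, 0.5, -5.7]
grip_width: 0.0129
```

>>> move_arm:
  jaw: [255, 255, 255]
  dp:
    - [0, 0, 0.001]
    - [0, 0, 0.001]
    - [0, 0, 0]
  rotation:
    - [0, 0, 0]
    - [0, 0, 0]
    - [0, 0, 0]

```text
clock: 9.62
position: [0.6542, -0.1794, 0.1045]
tool_rot: [3.141, 0.0, 1.572]
force: [-5.4, 2.2, 10.5]
grip_width: 0.0128
```

>>> move_arm:
  jaw: [255, 255, 255]
  dp:
    - [0, 0, 0.001]
    - [0, 0, 0.001]
    - [0, 0, 0]
  rotation:
    - [0, 0, 0]
    - [0, 0, 0]
    - [0, 0, 0]

```text
clock: 10.0
position: [0.6547, -0.1796, 0.1046]
tool_rot: [3.139, 0.0, 1.572]
force: [-11.6, 4.0, 32.0]
grip_width: 0.0128
```

It is on the mat. I'll ease off the pressure, open, then rise.

>>> move_arm:
  jaw: [255, 255, 180, 80, 0, 0, 0]
  dp:
    - [0, 0, -0.002]
    - [0, 0, 0]
    - [0, 0, 0]
    - [0, 0, 0]
    - [0, 0, 0]
    - [0, 0, 0]
    - [0, 0, 0]
  rotation:
    - [0, 0, 0]
    - [0, 0, 0]
    - [0, 0, 0]
    - [0, 0, 0]
    - [0, 0, 0]
    - [0, 0, 0]
    - [0, 0, 0]

```text
clock: 10.88
position: [0.6539, -0.1792, 0.1033]
tool_rot: [3.142, 0.0, 1.572]
force: [-0.7, -0.5, 1.5]
grip_width: 0.0853
```

>>> move_arm:
  jaw: [0, 0, 0, 0, 0, 0]
  dp:
    - [0, 0, -0.01]
    - [0, 0, -0.025]
    - [0, 0, -0.04]
    - [0, 0, -0.04]
    - [0, 0, -0.025]
    - [0, 0, -0.01]
  rotation:
    - [0, 0, 0]
    - [0, 0, 0]
    - [0, 0, 0]
    - [0, 0, 0]
    - [0, 0, 0]
    - [0, 0, 0]

```text
clock: 11.62
position: [0.6544, -0.1794, 0.2258]
tool_rot: [3.139, 0.0, 1.572]
force: [-0.2, 0.4, -0.4]
grip_width: 0.0853
```

```bash
python3 - <<'E'
from h import *
Z=1.5625;b=lambda *v:[q/Z for q in v]
s=bot.observe();print(s['clock'],s['position'],s['tool_rot'])
f=grab_frame('scene');cv2.imwrite('pics/s3.png',f);t=grab_frame('top');cv2.imwrite('pics/t3.png',t)
ct,cs=calibration('top'),calibration('scene')
A=big(mask(t,(8,110,50),(17,255,255),b(225,215,335,335)),3);B=big(mask(f,(8,110,60),(17,255,255),b(455,235,550,310)),3)
bt,bs=cv2.boxPoints(cv2.minAreaRect(A)),None
print('stand top view',rect(plane(ct,A.reshape(-1,2),.05)),'scene',rect(plane(cs,B.reshape(-1,2),.05)),'tri',tri(ct,cen(A),cs,cen(B)))
E
# red: jaws across the plaque width: tool y at 13.6+90 deg -> yaw 13.6+180 or 13.6
python3 plan.py .398 -.271 .22 193.6 10;python3 plan.py .398 -.271 .22 13.6 10
```

```text
11.625 [ 0.6544 -0.1794  0.2258] [3.139  0.0005 1.5721]
stand top view [  0.6294   0.1719 139.8699 105.2704  17.4   ] scene [  0.6391   0.1629 141.0601 125.5399  17.3159] tri (array([0.631 , 0.1774, 0.0389]), np.float64(0.0036654636790307274))
dp [[-0.011,-0.032,0.001],[-0.006,-0.034,0.0],[0.001,-0.034,0.001],[0.006,-0.033,0.0],[0.013,-0.032,0.001],[0.018,-0.028,0.0],[0.023,-0.025,0.001],[0.027,-0.021,0.0],[0.031,-0.015,0.001],[0.032,-0.01,0.0]]
rotation [[0,0,-0.058],[0,0,-0.057],[0,0,-0.058],[0,0,-0.057],[0,0,-0.058],[0,0,-0.057],[0,0,-0.058],[0,0,-0.057],[0,0,-0.058],[0,0,-0.057]]
dp [[-0.011,-0.032,0.001],[-0.016,-0.03,0.0],[-0.019,-0.028,0.001],[-0.023,-0.025,0.0],[-0.027,-0.022,0.001],[-0.028,-0.018,0.0],[-0.031,-0.014,0.001],[-0.033,-0.01,0.0],[-0.033,-0.005,0.001],[-0.035,-0.001,0.0]]
rotation [[0,0,0.042],[0,0,0.043],[0,0,0.042],[0,0,0.043],[0,0,0.042],[0,0,0.043],[0,0,0.042],[0,0,0.043],[0,0,0.042],[0,0,0.043]]
```

>>> move_arm:
  jaw: [0, 0, 0, 0, 0, 0, 0, 0, 0, 0]
  dp:
    - [-0.011, -0.032, 0.001]
    - [-0.016, -0.03, 0]
    - [-0.019, -0.028, 0.001]
    - [-0.023, -0.025, 0]
    - [-0.027, -0.022, 0.001]
    - [-0.028, -0.018, 0]
    - [-0.031, -0.014, 0.001]
    - [-0.033, -0.01, 0]
    - [-0.033, -0.005, 0.001]
    - [-0.035, -0.001, 0]
  rotation:
    - [0, 0, 0.042]
    - [0, 0, 0.043]
    - [0, 0, 0.042]
    - [0, 0, 0.043]
    - [0, 0, 0.042]
    - [0, 0, 0.043]
    - [0, 0, 0.042]
    - [0, 0, 0.043]
    - [0, 0, 0.042]
    - [0, 0, 0.043]

```text
clock: 12.98
position: [0.3963, -0.2713, 0.2188]
tool_rot: [-3.141, 0.001, 0.233]
force: [0.6, -0.8, -0.3]
grip_width: 0.0851
```

>>> move_arm:
  jaw: [0, 0, 0]
  dp:
    - [0, 0, 0.02]
    - [0, 0, 0]
    - [0, 0, 0]
  rotation:
    - [0, 0, 0]
    - [0, 0, 0]
    - [0, 0, 0]

```text
clock: 13.35
position: [0.3979, -0.2711, 0.2032]
tool_rot: [-3.142, 0.001, 0.238]
force: [0.1, -0.0, 0.2]
grip_width: 0.0856
```

```bash
cat > wr.py <<'E'
import sys;from h import *
def shot(name):
    s=bot.observe();c=calibration('wrist');f=grab_frame('wrist');cv2.imwrite(f'pics/{name}.png',f)
    print(s['clock'],s['position'],np.degrees(s['tool_rot']),s['force'],s['grip_width']);return s,c,f
C={'red':((150,60,50),(180,255,255)),'gold':((20,70,50),(42,255,255))}
if __name__=='__main__':
    n,z=sys.argv[2],float(sys.argv[3]);s,c,f=shot(sys.argv[1])
    A=big(mask(f,*C[n]),5);print(n,rect(plane(c,A.reshape(-1,2),z)),'px',cv2.boundingRect(A))
E
python3 wr.py w4 red .012
```

```text
13.35 [ 0.3979 -0.2711  0.2032] [-179.9947    0.0337   13.6611] [ 0.1141 -0.0316  0.1735] 0.08558398079745234
red [ 0.3997 -0.2703 99.313  56.2309 13.4401] px (227, 109, 57, 96)
```

Red measures (0.399, -0.2705) with yaw 13.5°, which agrees with the top view. Descending.

>>> move_arm:
  jaw: [0, 0, 0, 0, 0, 0, 0, 0, 0, 0]
  dp:
    - [0.001, 0, 0.02]
    - [0, 0, 0.035]
    - [0, 0, 0.045]
    - [0, 0, 0.045]
    - [0, 0, 0.04]
    - [0, 0, 0.025]
    - [0, 0, 0.015]
    - [0, 0, 0.01]
    - [0, 0, 0.004]
    - [0, 0, 0]
  rotation:
    - [0, 0, 0]
    - [0, 0, 0]
    - [0, 0, 0]
    - [0, 0, 0]
    - [0, 0, 0]
    - [0, 0, 0]
    - [0, 0, 0]
    - [0, 0, 0]
    - [0, 0, 0]
    - [0, 0, 0]

```text
clock: 14.65
position: [0.3984, -0.2711, 0.0123]
tool_rot: [3.141, -0.0, 0.237]
force: [0.3, -0.0, 0.4]
grip_width: 0.0854
```

>>> move_arm:
  jaw: [0, 0, 0]
  dp:
    - [0, 0, 0.008]
    - [0, 0, 0.004]
    - [0, 0, 0]
  rotation:
    - [0, 0, 0]
    - [0, 0, 0]
    - [0, 0, 0]

```text
clock: 15.02
position: [0.3981, -0.271, 0.0023]
tool_rot: [-3.141, 0.0, 0.237]
force: [0.1, -1.8, 0.9]
grip_width: 0.0856
```

>>> move_arm:
  jaw: [0, 60, 100, 255, 255, 255, 255]
  dp:
    - [0, 0, 0.003]
    - [0, 0, 0]
    - [0, 0, 0]
    - [0, 0, 0]
    - [0, 0, 0]
    - [0, 0, 0]
    - [0, 0, 0]
  rotation:
    - [0, 0, 0]
    - [0, 0, 0]
    - [0, 0, 0]
    - [0, 0, 0]
    - [0, 0, 0]
    - [0, 0, 0]
    - [0, 0, 0]
  squeeze: 30

```text
clock: 15.9
position: [0.3982, -0.2711, 0.0003]
tool_rot: [3.142, -0.0, 0.237]
force: [-1.0, 0.5, 5.1]
grip_width: 0.0551
```

>>> move_arm:
  jaw: [255, 255, 255, 255, 255, 255, 255, 255]
  dp:
    - [0, 0, -0.005]
    - [0, 0, -0.02]
    - [0, 0, -0.035]
    - [0, 0, -0.045]
    - [0, 0, -0.045]
    - [0, 0, -0.03]
    - [0, 0, -0.015]
    - [0, 0, -0.005]
  rotation:
    - [0, 0, 0]
    - [0, 0, 0]
    - [0, 0, 0]
    - [0, 0, 0]
    - [0, 0, 0]
    - [0, 0, 0]
    - [0, 0, 0]
    - [0, 0, 0]

```text
clock: 16.9
position: [0.3983, -0.2709, 0.1607]
tool_rot: [3.141, -0.001, 0.237]
force: [0.1, 0.1, -1.2]
grip_width: 0.0551
```

```bash
python3 wr.py w5 red .172; python3 plan.py .630 .174 .20 17.5 20
```

```text
16.9 [ 0.3983 -0.2709  0.1607] [179.9899  -0.0395  13.5819] [ 0.1114  0.0682 -1.1676] 0.05514947339903119
red [ 0.3994 -0.2708 99.7334 56.4414 13.5431] px (188, 163, 135, 193)
dp [[0.021,-0.024,-0.002],[0.02,-0.023,-0.003],[0.021,-0.024,-0.002],[0.021,-0.023,-0.003],[0.021,-0.023,-0.002],[0.021,-0.024,-0.003],[0.021,-0.023,-0.002],[0.021,-0.023,-0.003],[0.021,-0.023,-0.002],[0.022,-0.023,-0.003],[0.021,-0.023,-0.002],[0.022,-0.023,-0.003],[0.021,-0.023,-0.002],[0.022,-0.022,-0.002],[0.021,-0.023,-0.003],[0.022,-0.022,-0.002],[0.022,-0.023,-0.003],[0.022,-0.022,-0.002],[0.022,-0.023,-0.003],[0.022,-0.022,-0.002]]
rotation [[0,0,-0.001],[0,0,-0.001],[0,0,-0.001],[0,0,-0.001],[0,0,-0.001],[0,0,-0.002],[0,0,-0.001],[0,0,-0.001],[0,0,-0.001],[0,0,-0.001],[0,0,-0.001],[0,0,-0.001],[0,0,-0.001],[0,0,-0.001],[0,0,-0.001],[0,0,-0.001],[0,0,-0.001],[0,0,-0.002],[0,0,-0.001],[0,0,-0.001]]
```

View pics/w5.png

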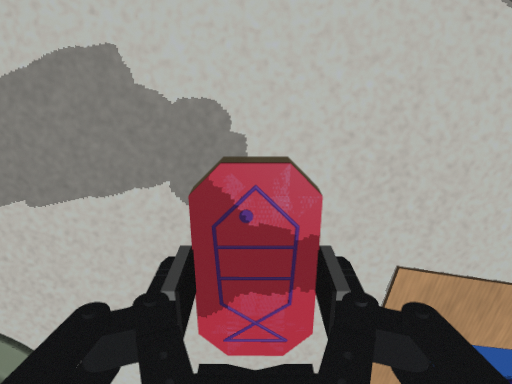

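The plaque is held square and level, about 1 mm off centre along its length. I'll stop at a waypoint short of the stand, so the wrist camera sees the whole empty top.

```bash
python3 plan.py .516 .138 .20 17.5 10
```

```text
dp [[0.026,-0.046,-0.005],[0.027,-0.046,-0.005],[0.027,-0.046,-0.005],[0.027,-0.046,-0.005],[0.028,-0.045,-0.005],[0.028,-0.046,-0.005],[0.028,-0.045,-0.004],[0.028,-0.045,-0.005],[0.029,-0.044,-0.005],[0.029,-0.045,-0.005]]
rotation [[0,0,-0.002],[0,0,-0.002],[0,0,-0.003],[0,0,-0.002],[0,0,-0.002],[0,0,-0.002],[0,0,-0.002],[0,0,-0.002],[0,0,-0.003],[0,0,-0.002]]
```

>>> move_arm:
  jaw: [255, 255, 255, 255, 255, 255, 255, 255, 255, 255]
  dp:
    - [0.026, -0.046, -0.005]
    - [0.027, -0.046, -0.005]
    - [0.027, -0.046, -0.005]
    - [0.027, -0.046, -0.005]
    - [0.028, -0.045, -0.005]
    - [0.028, -0.046, -0.005]
    - [0.028, -0.045, -0.004]
    - [0.028, -0.045, -0.005]
    - [0.029, -0.044, -0.005]
    - [0.029, -0.045, -0.005]
  rotation:
    - [0, 0, -0.002]
    - [0, 0, -0.002]
    - [0, 0, -0.003]
    - [0, 0, -0.002]
    - [0, 0, -0.002]
    - [0, 0, -0.002]
    - [0, 0, -0.002]
    - [0, 0, -0.002]
    - [0, 0, -0.003]
    - [0, 0, -0.002]

```text
clock: 18.2
position: [0.5158, 0.1391, 0.1986]
tool_rot: [3.141, 0.001, 0.306]
force: [0.8, 0.6, -1.3]
grip_width: 0.0546
```

>>> move_arm:
  jaw: [255, 255, 255]
  dp:
    - [0, 0, 0]
    - [0, 0, 0]
    - [0, 0, 0]
  rotation:
    - [0, 0, 0]
    - [0, 0, 0]
    - [0, 0, 0]

```text
clock: 18.58
position: [0.5156, 0.1367, 0.1991]
tool_rot: [3.141, 0.001, 0.304]
force: [0.7, -0.4, -0.3]
grip_width: 0.0551
```

```bash
python3 - <<'E'
from h import *;from wr import shot,C
s,c,f=shot('w6')
R=big(mask(f,*C['red']),5);print('red',rect(plane(c,R.reshape(-1,2),s['position'][2]+.012)))
m=mask(f,(8,110,50),(17,255,255));A=big(m,3);print('stand',rect(plane(c,A.reshape(-1,2),.05)),cv2.boundingRect(A))
# two views: top-face corners in top camera vs wrist
t=cv2.imread('pics/t3.png');ct=calibration('top');B=big(mask(t,(8,130,50),(16,255,255),[q/1.5625 for q in(225,215,335,335)]),3)
print('top strict',rect(plane(ct,B.reshape(-1,2),.05)))
bw,bt=cv2.boxPoints(cv2.minAreaRect(A)),cv2.boxPoints(cv2.minAreaRect(B))
for w in bw:
    P=plane(c,[w],.05);i=np.argmin(np.linalg.norm(plane(ct,bt,.05)-P,axis=1));print(*tri(c,[w],ct,[bt[i]]))
E
```

```text
18.575 [0.5156 0.1367 0.1991] [179.9902   0.0348  17.4356] [ 0.6547 -0.4431 -0.3185] 0.05512745648159846
red [ 0.5171  0.137  99.3138 56.2587 17.4436]
stand [  0.6062   0.1691  99.0766  87.208  -72.6224] (187, 0, 127, 114)
top strict [  0.6289   0.1745 139.0083  99.2017  17.6318]
[ 0.756   0.4144 -0.7748] 0.04330067771741869
[0.6899 0.1417 0.0309] 0.048416279030754635
[0.5791 0.1058 0.0501] 0.0032184353226295277
[0.5478 0.2053 0.0442] 0.006925967807207581
```

View pics/w6.png

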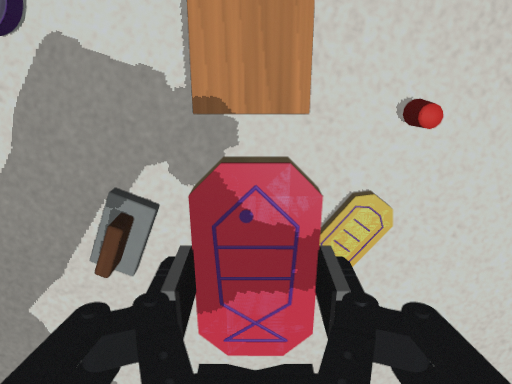

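The stand's near edge and width agree between wrist and top. Taking the stand centre as (0.630, 0.1765) with yaw 17.5°.

>>> move_arm:
  jaw: [255, 255, 255, 255, 255, 255, 255, 255, 255, 255]
  dp:
    - [0.02, 0, 0]
    - [0.035, -0.001, 0]
    - [0.035, -0.001, 0.01]
    - [0.03, -0.001, 0.02]
    - [0.02, -0.001, 0.03]
    - [0.01, -0.001, 0.03]
    - [0, 0, 0.03]
    - [0, 0, 0.02]
    - [0, 0, 0.01]
    - [0, 0, 0]
  rotation:
    - [0, 0, 0]
    - [0, 0, 0]
    - [0, 0, 0]
    - [0, 0, 0]
    - [0, 0, 0]
    - [0, 0, 0]
    - [0, 0, 0]
    - [0, 0, 0]
    - [0, 0, 0]
    - [0, 0, 0]

```text
clock: 19.88
position: [0.6291, 0.1777, 0.0794]
tool_rot: [3.142, 0.0, 0.306]
force: [-0.6, -0.4, -0.0]
grip_width: 0.0549
```

>>> move_arm:
  jaw: [255, 255, 255, 255, 255, 255]
  dp:
    - [0, 0, 0.01]
    - [0, 0, 0.008]
    - [0, 0, 0.005]
    - [0, 0, 0.003]
    - [0, 0, 0.002]
    - [0, 0, 0]
  rotation:
    - [0, 0, 0]
    - [0, 0, 0]
    - [0, 0, 0]
    - [0, 0, 0]
    - [0, 0, 0]
    - [0, 0, 0]

```text
clock: 20.62
position: [0.6291, 0.1778, 0.0569]
tool_rot: [-3.142, 0.0, 0.306]
force: [-0.4, -0.2, 0.4]
grip_width: 0.0552
```

>>> move_arm:
  jaw: [255, 255, 255, 255, 255]
  dp:
    - [0, 0.002, 0.003]
    - [0, 0, 0.002]
    - [0, 0, 0.001]
    - [0, 0, 0.001]
    - [0, 0, 0]
  rotation:
    - [0, 0, 0]
    - [0, 0, 0]
    - [0, 0, 0]
    - [0, 0, 0]
    - [0, 0, 0]

```text
clock: 21.25
position: [0.6296, 0.1763, 0.0513]
tool_rot: [3.142, 0.0, 0.306]
force: [0.4, 0.2, -1.4]
grip_width: 0.0549
```

>>> move_arm:
  jaw: [255, 255, 255]
  dp:
    - [0, 0, 0.001]
    - [0, 0, 0.001]
    - [0, 0, 0]
  rotation:
    - [0, 0, 0]
    - [0, 0, 0]
    - [0, 0, 0]

```text
clock: 21.62
position: [0.6296, 0.1764, 0.0504]
tool_rot: [-3.141, -0.0, 0.306]
force: [-5.3, -0.4, 11.9]
grip_width: 0.055
```

>>> move_arm:
  jaw: [255, 200, 100, 0, 0, 0, 0, 0, 0, 0]
  dp:
    - [0, 0, -0.001]
    - [0, 0, 0]
    - [0, 0, 0]
    - [0, 0, 0]
    - [0, 0, 0]
    - [0, 0, -0.015]
    - [0, 0, -0.035]
    - [0, 0, -0.045]
    - [0, 0, -0.045]
    - [0, 0, -0.035]
  rotation:
    - [0, 0, 0]
    - [0, 0, 0]
    - [0, 0, 0]
    - [0, 0, 0]
    - [0, 0, 0]
    - [0, 0, 0]
    - [0, 0, 0]
    - [0, 0, 0]
    - [0, 0, 0]
    - [0, 0, 0]

```text
clock: 22.88
position: [0.6298, 0.1762, 0.193]
tool_rot: [-3.142, -0.002, 0.306]
force: [-0.1, 0.3, -0.7]
grip_width: 0.0855
```

>>> move_arm:
  jaw: [0, 0]
  dp:
    - [0, 0, -0.01]
    - [0, 0, 0]
  rotation:
    - [0, 0, 0]
    - [0, 0, 0]

```text
clock: 23.12
position: [0.6296, 0.1764, 0.1988]
tool_rot: [-3.141, -0.0, 0.306]
force: [0.4, 0.2, -0.9]
grip_width: 0.0855
```

```bash
python3 - <<'E'
from h import *;from wr import shot,C
s,c,f=shot('w7')
R=big(mask(f,*C['red']),5);print('red',rect(plane(c,R.reshape(-1,2),.062)))
m=mask(f,(8,110,50),(17,255,255))|mask(f,*C['red']);A=big(m,7);print('stand+red hull',rect(plane(c,A.reshape(-1,2),.05)),cv2.boundingRect(A))
E
python3 plan.py .467 .011 .22 -20.6 10
```

```text
23.125 [0.6296 0.1764 0.1988] [-179.9878   -0.028    17.5392] [ 0.4403  0.2083 -0.8751] 0.08553890378554153
red [ 0.6308  0.1767 99.2316 55.4757 17.4524]
stand+red hull [  0.6318   0.1772 138.7263  98.9108  17.5225] (196, 90, 119, 150)
dp [[-0.026,0.014,-0.003],[-0.024,0.015,-0.002],[-0.024,0.017,-0.003],[-0.022,0.018,-0.003],[-0.021,0.02,-0.003],[-0.02,0.021,-0.002],[-0.018,0.023,-0.003],[-0.017,0.023,-0.003],[-0.015,0.025,-0.003],[-0.013,0.026,-0.002]]
rotation [[0,0,0.021],[0,0,0.021],[0,0,0.022],[0,0,0.021],[0,0,0.021],[0,0,0.021],[0,0,0.021],[0,0,0.022],[0,0,0.021],[0,0,0.021]]
```

View pics/w7.png

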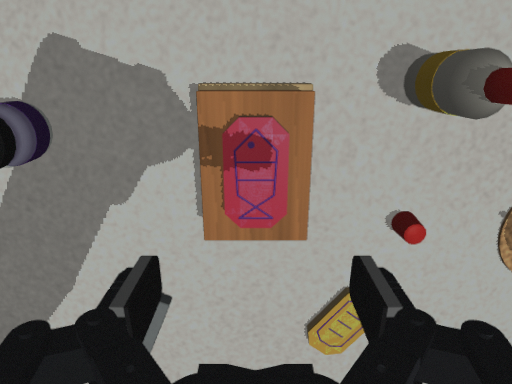

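The red plaque lies in the middle of the stand, 1 mm off at yaw 17.45° against 17.52°. Red is at image (256,172). The cap and bottle are undisturbed. On to gold.

>>> move_arm:
  jaw: [0, 0, 0, 0, 0, 0, 0, 0, 0, 0]
  dp:
    - [-0.026, 0.014, -0.003]
    - [-0.024, 0.015, -0.002]
    - [-0.024, 0.017, -0.003]
    - [-0.022, 0.018, -0.003]
    - [-0.021, 0.02, -0.003]
    - [-0.02, 0.021, -0.002]
    - [-0.018, 0.023, -0.003]
    - [-0.017, 0.023, -0.003]
    - [-0.015, 0.025, -0.003]
    - [-0.013, 0.026, -0.002]
  rotation:
    - [0, 0, 0.021]
    - [0, 0, 0.021]
    - [0, 0, 0.022]
    - [0, 0, 0.021]
    - [0, 0, 0.021]
    - [0, 0, 0.021]
    - [0, 0, 0.021]
    - [0, 0, 0.022]
    - [0, 0, 0.021]
    - [0, 0, 0.021]

```text
clock: 24.42
position: [0.4666, 0.01, 0.2195]
tool_rot: [3.141, 0.001, -0.362]
force: [0.7, -0.2, -0.4]
grip_width: 0.0854
```

>>> move_arm:
  jaw: [0, 0, 0]
  dp:
    - [0, 0, 0.02]
    - [0, 0, 0]
    - [0, 0, 0]
  rotation:
    - [0, 0, 0]
    - [0, 0, 0]
    - [0, 0, 0]

```text
clock: 24.8
position: [0.4678, 0.0108, 0.2039]
tool_rot: [3.141, 0.0, -0.359]
force: [0.5, -0.0, 0.4]
grip_width: 0.0853
```

```bash
python3 wr.py w8 gold .012
```

```text
24.8 [0.4678 0.0108 0.2039] [179.9526   0.0187 -20.5766] [ 0.549  -0.0245  0.3908] 0.08531152573886885
gold [  0.4687   0.0111  99.8497  56.1785 -20.124 ] px (227, 110, 56, 96)
```

>>> move_arm:
  jaw: [0, 0, 0, 0, 0, 0, 0, 0, 0, 0]
  dp:
    - [0.001, 0, 0.02]
    - [0, 0, 0.035]
    - [0, 0, 0.045]
    - [0, 0, 0.045]
    - [0, 0, 0.04]
    - [0, 0, 0.025]
    - [0, 0, 0.015]
    - [0, 0, 0.01]
    - [0, 0, 0.004]
    - [0, 0, 0.002]
  rotation:
    - [0, 0, 0]
    - [0, 0, -0.002]
    - [0, 0, 0]
    - [0, 0, 0]
    - [0, 0, 0]
    - [0, 0, 0]
    - [0, 0, 0]
    - [0, 0, 0]
    - [0, 0, 0]
    - [0, 0, 0]

```text
clock: 26.1
position: [0.4686, 0.0104, 0.0115]
tool_rot: [-3.141, -0.001, -0.354]
force: [0.4, -0.6, 0.3]
grip_width: 0.0853
```

>>> move_arm:
  jaw: [0, 0, 0, 60, 100, 255, 255, 255, 255, 255]
  dp:
    - [0, 0, 0.008]
    - [0, 0, 0.004]
    - [0, 0, 0.001]
    - [0, 0, 0]
    - [0, 0, 0]
    - [0, 0, 0]
    - [0, 0, 0]
    - [0, 0, 0]
    - [0, 0, 0]
    - [0, 0, 0]
  rotation:
    - [0, 0, 0]
    - [0, 0, 0]
    - [0, 0, 0]
    - [0, 0, 0]
    - [0, 0, 0]
    - [0, 0, 0]
    - [0, 0, 0]
    - [0, 0, 0]
    - [0, 0, 0]
    - [0, 0, 0]

```text
clock: 27.35
position: [0.4684, 0.0103, 0.0012]
tool_rot: [-3.141, -0.0, -0.354]
force: [-2.0, 0.2, 6.3]
grip_width: 0.0553
```

>>> move_arm:
  jaw: [255, 255, 255, 255, 255, 255, 255, 255]
  dp:
    - [0, 0, -0.005]
    - [0, 0, -0.02]
    - [0, 0, -0.035]
    - [0, 0, -0.045]
    - [0, 0, -0.045]
    - [0, 0, -0.035]
    - [0, 0, -0.015]
    - [0, 0, 0]
  rotation:
    - [0, 0, 0]
    - [0, 0, 0]
    - [0, 0, 0]
    - [0, 0, 0]
    - [0, 0, 0]
    - [0, 0, 0]
    - [0, 0, 0]
    - [0, 0, 0]

```text
clock: 28.35
position: [0.4685, 0.0106, 0.161]
tool_rot: [-3.141, -0.0, -0.353]
force: [0.5, -0.7, -1.5]
grip_width: 0.0551
```

```bash
python3 wr.py w9 gold .172;  python3 plan.py .630 .1765 .17 17.5 10
```

```text
28.35 [0.4685 0.0106 0.161 ] [-179.9634   -0.0278  -20.2371] [ 0.5226 -0.6945 -1.4925] 0.05507923655828208
gold [  0.4695   0.0105 101.8994  56.0503 -20.204 ] px (189, 160, 133, 197)
dp [[0.012,-0.026,-0.001],[0.013,-0.026,-0.001],[0.016,-0.025,-0.002],[0.016,-0.023,-0.001],[0.019,-0.023,-0.001],[0.019,-0.021,-0.001],[0.021,-0.02,-0.001],[0.023,-0.018,-0.002],[0.023,-0.017,-0.001],[0.025,-0.016,-0.001]]
rotation [[0,0,-0.021],[0,0,-0.021],[0,0,-0.021],[0,0,-0.021],[0,0,-0.021],[0,0,-0.021],[0,0,-0.021],[0,0,-0.021],[0,0,-0.021],[0,0,-0.021]]
```

Gold is held with the same ~1 mm offset as red, so I'll place it with the TCP where red was released.

>>> move_arm:
  jaw: [255, 255, 255, 255, 255, 255, 255, 255, 255, 255]
  dp:
    - [0.012, -0.026, -0.001]
    - [0.013, -0.026, -0.001]
    - [0.016, -0.025, -0.002]
    - [0.016, -0.023, -0.001]
    - [0.019, -0.023, -0.001]
    - [0.019, -0.021, -0.001]
    - [0.021, -0.02, -0.001]
    - [0.023, -0.018, -0.002]
    - [0.023, -0.017, -0.001]
    - [0.025, -0.016, -0.001]
  rotation:
    - [0, 0, -0.021]
    - [0, 0, -0.021]
    - [0, 0, -0.021]
    - [0, 0, -0.021]
    - [0, 0, -0.021]
    - [0, 0, -0.021]
    - [0, 0, -0.021]
    - [0, 0, -0.021]
    - [0, 0, -0.021]
    - [0, 0, -0.021]

```text
clock: 29.65
position: [0.6302, 0.1769, 0.1687]
tool_rot: [-3.141, 0.002, 0.308]
force: [0.3, -1.0, -0.8]
grip_width: 0.0548
```

>>> move_arm:
  jaw: [255, 255, 255, 255, 255, 255, 255, 255]
  dp:
    - [0, 0, 0]
    - [0, 0, 0.015]
    - [0, 0, 0.03]
    - [0, 0, 0.03]
    - [0, 0, 0.02]
    - [0, 0, 0.01]
    - [0, 0, 0.005]
    - [0, 0, 0]
  rotation:
    - [0, 0, 0]
    - [0, 0, 0]
    - [0, 0, 0]
    - [0, 0, 0]
    - [0, 0, 0]
    - [0, 0, 0]
    - [0, 0, 0]
    - [0, 0, 0]

```text
clock: 30.65
position: [0.6303, 0.1765, 0.0828]
tool_rot: [-3.142, -0.0, 0.306]
force: [0.8, -0.7, -0.2]
grip_width: 0.055
```

>>> move_arm:
  jaw: [255, 255, 255, 255, 255, 255, 255]
  dp:
    - [-0.001, 0, 0.008]
    - [0, 0, 0.007]
    - [0, 0, 0.004]
    - [0, 0, 0.002]
    - [0, 0, 0.001]
    - [0, 0, 0.001]
    - [0, 0, 0]
  rotation:
    - [0, 0, 0]
    - [0, 0, 0]
    - [0, 0, 0]
    - [0, 0, 0]
    - [0, 0, 0]
    - [0, 0, 0]
    - [0, 0, 0]

```text
clock: 31.52
position: [0.6294, 0.1763, 0.0641]
tool_rot: [3.142, -0.0, 0.306]
force: [1.1, 0.4, -1.0]
grip_width: 0.0552
```

>>> move_arm:
  jaw: [255, 255, 255]
  dp:
    - [0, 0, 0.001]
    - [0, 0, 0.001]
    - [0, 0, 0]
  rotation:
    - [0, 0, 0]
    - [0, 0, 0]
    - [0, 0, 0]

```text
clock: 31.9
position: [0.6295, 0.1763, 0.0632]
tool_rot: [-3.141, -0.0, 0.306]
force: [-4.1, -0.8, 12.1]
grip_width: 0.0551
```

>>> move_arm:
  jaw: [255, 200, 100, 0, 0, 0, 0, 0, 0, 0]
  dp:
    - [0, 0, -0.001]
    - [0, 0, 0]
    - [0, 0, 0]
    - [0, 0, 0]
    - [0, 0, 0]
    - [0, 0, -0.015]
    - [0, 0, -0.035]
    - [0, 0, -0.045]
    - [0, 0, -0.045]
    - [0, 0, -0.025]
  rotation:
    - [0, 0, 0]
    - [0, 0, 0]
    - [0, 0, 0]
    - [0, 0, 0]
    - [0, 0, 0]
    - [0, 0, 0]
    - [0, 0, 0]
    - [0, 0, 0]
    - [0, 0, 0]
    - [0, 0, 0]

```text
clock: 33.15
position: [0.6299, 0.1763, 0.1977]
tool_rot: [-3.141, -0.002, 0.306]
force: [-0.2, 0.2, -0.2]
grip_width: 0.0854
```

>>> move_arm:
  jaw: [0, 0]
  dp:
    - [0, 0, -0.01]
    - [0, 0, 0]
  rotation:
    - [0, 0, 0]
    - [0, 0, 0]

```text
clock: 33.4
position: [0.6292, 0.1764, 0.203]
tool_rot: [-3.141, 0.0, 0.306]
force: [-0.4, -0.9, 0.0]
grip_width: 0.0856
```

```bash
python3 wr.py w10 gold .074; python3 - <<'E'
from h import *
f=cv2.imread('pics/w10.png');c=calibration('wrist');print(bot.observe()['qpos'])
m=mask(f,(150,60,50),(180,255,255),(190,80,330,270));print('red px left',cv2.countNonZero(m))
E
python3 plan.py .395 .248 .22 -5.5 10
```

```text
33.4 [0.6292 0.1764 0.203 ] [-179.9928    0.0192   17.5415] [-0.3737 -0.9303  0.0328] 0.08560185429593357
gold [ 0.6295  0.1764 99.8359 56.3858 17.4405] px (222, 119, 69, 114)
[-0.7805  0.7011  0.6875  1.5721 -0.4918  1.0488 -1.2233]
red px left 182
dp [[-0.025,-0.017,-0.002],[-0.026,-0.017,-0.002],[-0.027,-0.015,-0.003],[-0.027,-0.014,-0.002],[-0.027,-0.013,-0.002],[-0.029,-0.012,-0.002],[-0.028,-0.011,-0.002],[-0.029,-0.01,-0.002],[-0.03,-0.008,-0.003],[-0.029,-0.008,-0.002]]
rotation [[0,0,0.013],[0,0,0.013],[0,0,0.012],[0,0,0.013],[0,0,0.013],[0,0,0.013],[0,0,0.013],[0,0,0.012],[0,0,0.013],[0,0,0.013]]
```

Gold is within about 1.5 mm of red and at the same yaw. Joint 7 has room for the block grasp. Moving on.

>>> move_arm:
  jaw: [0, 0, 0, 0, 0, 0, 0, 0, 0, 0]
  dp:
    - [-0.025, -0.017, -0.002]
    - [-0.026, -0.017, -0.002]
    - [-0.027, -0.015, -0.003]
    - [-0.027, -0.014, -0.002]
    - [-0.027, -0.013, -0.002]
    - [-0.029, -0.012, -0.002]
    - [-0.028, -0.011, -0.002]
    - [-0.029, -0.01, -0.002]
    - [-0.03, -0.008, -0.003]
    - [-0.029, -0.008, -0.002]
  rotation:
    - [0, 0, 0.013]
    - [0, 0, 0.013]
    - [0, 0, 0.012]
    - [0, 0, 0.013]
    - [0, 0, 0.013]
    - [0, 0, 0.013]
    - [0, 0, 0.013]
    - [0, 0, 0.012]
    - [0, 0, 0.013]
    - [0, 0, 0.013]

```text
clock: 34.7
position: [0.3945, 0.2482, 0.2202]
tool_rot: [3.14, 0.001, -0.098]
force: [-0.8, 0.5, 0.7]
grip_width: 0.0856
```

>>> move_arm:
  jaw: [0, 0, 0]
  dp:
    - [0, 0, 0]
    - [0, 0, 0]
    - [0, 0, 0]
  rotation:
    - [0, 0, 0]
    - [0, 0, 0]
    - [0, 0, 0]

```text
clock: 35.08
position: [0.3962, 0.2478, 0.2207]
tool_rot: [3.141, -0.0, -0.097]
force: [0.3, 1.0, -0.4]
grip_width: 0.0853
```

```bash
python3 - <<'E'
from h import *;from wr import shot
s,c,f=shot('w11');print(s['qpos'])
np.save('cw11.npy',np.array([c],dtype=object),allow_pickle=True)
A=big(mask(f,(0,90,10),(25,255,110),(200,80,320,240)),3);print('rib outline@.054',rect(plane(c,A.reshape(-1,2),.054)),cv2.boundingRect(A))
h=cv2.cvtColor(f,cv2.COLOR_BGR2HSV);x,y,w,hh=cv2.boundingRect(A);print(h[y-10,x+w//2],h[y+hh//2,x-10],h[y+hh//2,x+w+10],h[y-60,x+w//2])
E
```

```text
35.075 [0.3962 0.2478 0.2207] [179.9685  -0.0138  -5.5366] [ 0.2622  1.021  -0.3757] 0.08527747397116417
[-1.3947  0.4304  0.9421  2.0428 -0.4497  0.8869 -1.8701]
rib outline@.054 [ 0.3975  0.2503 62.9294 14.6095 -6.1103] (245, 133, 16, 65)
[ 90  13 101] [80 12 65] [ 90  10 100] [ 47  12 153]
```

View pics/w11.png

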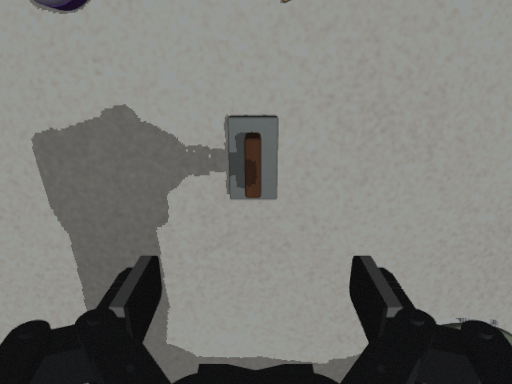

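The block sits at image (227–278, 115–199) with its rib at (245–261, 139–198). The rib mask took in its dark far end face above row 139, so I'll cut that off and check against the slab.

```bash
python3 - <<'E'
from h import *
c=np.load('cw11.npy',allow_pickle=True)[0];f=cv2.imread('pics/w11.png')
print('slab corners',rect(plane(c,[(227,115.5),(278,115.5),(277.5,199.5),(229.5,199.5)],.018)))
A=big(mask(f,(0,90,10),(25,255,110),(235,139,270,240)),3);print('rib@.054',rect(plane(c,A.reshape(-1,2),.054)))
h=cv2.cvtColor(f,cv2.COLOR_BGR2HSV);print(h[128:146,253].tolist());print(h[192:203,253].tolist(),h[192:203,236].tolist());print(h[170,222:285].tolist())
# height check: rib top centre, wrist vs scene (scene rib mask top half is z~.05)
s=cv2.imread('pics/s3.png');B=big(mask(s,(0,60,15),(25,255,75),[q/1.5625 for q in(425,190,460,225)]),3)
print('rib tri',tri(c,cen(A),calibration('scene'),cen(B)))
E
```

```text
slab corners [ 0.3951  0.2501 91.0736 52.6728 -5.3548]
rib@.054 [ 0.3947  0.2505 57.3777 14.6095 -6.1108]
[[90, 10, 100], [83, 10, 102], [83, 10, 101], [84, 13, 100], [60, 8, 68], [11, 104, 27], [9, 127, 26], [14, 97, 29], [178, 113, 27], [5, 118, 28], [6, 116, 44], [11, 139, 57], [12, 143, 64], [11, 152, 67], [11, 144, 69], [11, 143, 68], [10, 138, 70], [12, 144, 69]]
[[13, 152, 67], [11, 139, 68], [11, 140, 69], [11, 137, 69], [10, 133, 65], [10, 101, 68], [20, 9, 84], [38, 9, 114], [20, 11, 139], [21, 12, 148], [30, 12, 148]] [[90, 10, 98], [84, 13, 98], [100, 16, 98], [90, 11, 95], [90, 11, 96], [83, 11, 96], [75, 11, 93], [30, 7, 116], [25, 11, 142], [26, 12, 150], [30, 9, 149]]
[[23, 10, 101], [18, 12, 103], [20, 15, 102], [20, 15, 103], [24, 13, 101], [21, 17, 103], [20, 8, 91], [45, 8, 63], [80, 12, 63], [75, 16, 65], [105, 8, 64], [90, 16, 64], [80, 12, 64], [90, 12, 64], [90, 12, 65], [90, 12, 65], [90, 8, 63], [83, 16, 65], [80, 12, 65], [70, 12, 66], [83, 16, 65], [80, 13, 61], [15, 21, 48], [12, 143, 41], [11, 136, 47], [11, 136, 47], [11, 125, 49], [9, 128, 48], [11, 133, 48], [12, 138, 48], [13, 130, 47], [10, 133, 48], [12, 125, 47], [13, 136, 45], [12, 125, 57], [12, 137, 69], [10, 137, 67], [10, 128, 64], [10, 86, 62], [45, 7, 76], [84, 13, 100], [84, 13, 100], [90, 10, 99], [90, 10, 99], [84, 13, 100], [90, 13, 99], [90, 10, 100], [84, 13, 100], [84, 13, 101], [90, 10, 100], [84, 13, 100], [84, 13, 100], [90, 10, 98], [98, 11, 96], [90, 6, 88], [38, 9, 111], [30, 10, 149], [30, 10, 149], [21, 12, 150], [26, 12, 147], [23, 14, 148], [26, 12, 149], [19, 14, 150]]
rib tri (array([0.3917, 0.2519, 0.0364]), np.float64(0.001910447865957124))
```

>>> move_arm:
  jaw: [0, 0, 0, 0, 0, 0, 0, 0, 0, 0]
  dp:
    - [-0.001, -0.002, 0.02]
    - [-0.001, -0.001, 0.035]
    - [0, 0, 0.045]
    - [0, 0, 0.045]
    - [0, 0, 0.04]
    - [0, 0, 0.03]
    - [0, 0, 0.02]
    - [0, 0, 0.008]
    - [0, 0, 0.003]
    - [0, 0, 0]
  rotation:
    - [0, 0, 0]
    - [0, 0, 0]
    - [0, 0, 0]
    - [0, 0, 0]
    - [0, 0, 0]
    - [0, 0, 0]
    - [0, 0, 0]
    - [0, 0, 0]
    - [0, 0, 0]
    - [0, 0, 0]

```text
clock: 36.38
position: [0.3944, 0.2508, 0.0243]
tool_rot: [-3.141, -0.0, -0.096]
force: [-0.9, 0.2, 0.4]
grip_width: 0.0854
```

>>> move_arm:
  jaw: [100, 180, 255, 255, 255, 255, 255, 255]
  dp:
    - [0, 0, 0]
    - [0, 0, 0]
    - [0, 0, 0]
    - [0, 0, 0]
    - [0, 0, 0]
    - [0, 0, 0]
    - [0, 0, 0]
    - [0, 0, 0]
  rotation:
    - [0, 0, 0]
    - [0, 0, 0]
    - [0, 0, 0]
    - [0, 0, 0]
    - [0, 0, 0]
    - [0, 0, 0]
    - [0, 0, 0]
    - [0, 0, 0]
  squeeze: 60

```text
clock: 37.38
position: [0.3943, 0.2508, 0.0243]
tool_rot: [-3.141, -0.0, -0.096]
force: [-2.4, -2.1, 7.5]
grip_width: 0.0151
```

>>> move_arm:
  jaw: [255, 255, 255, 255, 255, 255, 255, 255]
  dp:
    - [0, 0, -0.005]
    - [0, 0, -0.02]
    - [0, 0, -0.035]
    - [0, 0, -0.045]
    - [0, 0, -0.035]
    - [0, 0, -0.02]
    - [0, 0, -0.005]
    - [0, 0, 0]
  rotation:
    - [0, 0, 0]
    - [0, 0, 0]
    - [0, 0, 0]
    - [0, 0, 0]
    - [0, 0, 0]
    - [0, 0, 0]
    - [0, 0, 0]
    - [0, 0, 0]

```text
clock: 38.38
position: [0.3939, 0.2508, 0.1556]
tool_rot: [3.141, 0.0, -0.096]
force: [-0.7, 0.2, -4.7]
grip_width: 0.0153
```

```bash
python3 - <<'E'
from h import *;from wr import shot
s,c,f=shot('w12');np.save('cw12.npy',np.array([c],dtype=object),allow_pickle=True)
E
python3 plan.py .6295 .1763 .18 17.5 10
```

```text
38.375 [0.3939 0.2508 0.1556] [179.9765   0.0264  -5.4875] [-0.7118  0.2341 -4.7262] 0.01529281006189168
dp [[0.03,0.006,-0.003],[0.03,0.008,-0.003],[0.03,0.009,-0.003],[0.029,0.01,-0.003],[0.029,0.011,-0.003],[0.028,0.012,-0.004],[0.028,0.014,-0.003],[0.027,0.014,-0.003],[0.027,0.016,-0.003],[0.026,0.017,-0.003]]
rotation [[0,0,-0.013],[0,0,-0.013],[0,0,-0.012],[0,0,-0.013],[0,0,-0.013],[0,0,-0.013],[0,0,-0.012],[0,0,-0.013],[0,0,-0.013],[0,0,-0.013]]
```

View pics/w12.png

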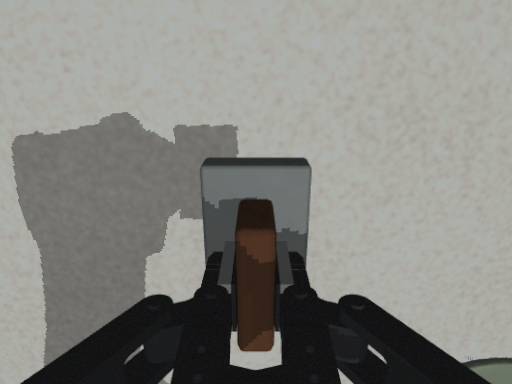

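The block hangs level and square in the jaws: slab far edge at row 166, columns 202–311, and the rib's near end at row 350. Working out its offset in the tool frame.

```bash
python3 - <<'E'
from h import *
c=np.load('cw12.npy',allow_pickle=True)[0];y=np.radians(-5.49);R=np.array([[np.cos(y),np.sin(y)],[np.sin(y),-np.cos(y)]])
p=np.array([.3939,.2508])
for n,px,z in[('slab top far corners',[(202.5,166.5),(310.5,166.5)],.1493),('rib top ends',[(237,228),(275,228),(239,351),(274,351)],.1853)]:
    print(n,((plane(c,px,z)[:,:2]-p)@R.T*1000).round(1).tolist())
E
```

```text
slab top far corners [[44.7, -24.3], [44.7, 25.1]]
rib top ends [[31.1, -7.0], [31.1, 7.1], [-27.7, -7.2], [-27.7, 7.9]]
```

>>> move_arm:
  jaw: [255, 255, 255, 255, 255, 255, 255, 255, 255, 255]
  dp:
    - [0.03, 0.006, -0.003]
    - [0.03, 0.008, -0.003]
    - [0.03, 0.009, -0.003]
    - [0.029, 0.01, -0.003]
    - [0.029, 0.011, -0.003]
    - [0.028, 0.012, -0.004]
    - [0.028, 0.014, -0.003]
    - [0.027, 0.014, -0.003]
    - [0.027, 0.016, -0.003]
    - [0.026, 0.017, -0.003]
  rotation:
    - [0, 0, -0.013]
    - [0, 0, -0.013]
    - [0, 0, -0.012]
    - [0, 0, -0.013]
    - [0, 0, -0.013]
    - [0, 0, -0.013]
    - [0, 0, -0.012]
    - [0, 0, -0.013]
    - [0, 0, -0.013]
    - [0, 0, -0.013]

```text
clock: 39.67
position: [0.6305, 0.1758, 0.1794]
tool_rot: [-3.141, 0.002, 0.307]
force: [-0.7, -0.8, -4.9]
grip_width: 0.015
```

>>> move_arm:
  jaw: [255, 255, 255]
  dp:
    - [0, 0, 0]
    - [0, 0, 0]
    - [0, 0, 0]
  rotation:
    - [0, 0, 0]
    - [0, 0, 0]
    - [0, 0, 0]

```text
clock: 40.05
position: [0.6295, 0.1767, 0.1804]
tool_rot: [-3.141, 0.001, 0.306]
force: [0.2, -0.5, -3.8]
grip_width: 0.0151
```

>>> move_arm:
  jaw: [255, 255, 255, 255, 255, 255, 255, 255, 255, 255]
  dp:
    - [0, 0, 0.01]
    - [0, 0, 0.02]
    - [0, 0, 0.02]
    - [0, 0, 0.018]
    - [0, 0, 0.012]
    - [0, 0, 0.008]
    - [0, 0, 0.005]
    - [0, 0, 0.003]
    - [0, 0, 0.002]
    - [0, 0, 0]
  rotation:
    - [0, 0, 0]
    - [0, 0, 0]
    - [0, 0, 0]
    - [0, 0, 0]
    - [0, 0, 0]
    - [0, 0, 0]
    - [0, 0, 0]
    - [0, 0, 0]
    - [0, 0, 0]
    - [0, 0, 0]

```text
clock: 41.3
position: [0.6302, 0.1763, 0.1026]
tool_rot: [-3.142, -0.0, 0.306]
force: [0.4, 0.2, -3.6]
grip_width: 0.0152
```

>>> move_arm:
  jaw: [255, 255, 255, 255]
  dp:
    - [0, 0, 0.001]
    - [0, 0, 0.001]
    - [0, 0, 0.001]
    - [0, 0, 0]
  rotation:
    - [0, 0, 0]
    - [0, 0, 0]
    - [0, 0, 0]
    - [0, 0, 0]

```text
clock: 41.8
position: [0.6301, 0.1763, 0.1]
tool_rot: [-3.142, 0.0, 0.306]
force: [0.0, 0.2, -4.5]
grip_width: 0.0151
```

>>> move_arm:
  jaw: [255, 255, 255, 255]
  dp:
    - [0, 0, 0.001]
    - [0, 0, 0.001]
    - [0, 0, 0.001]
    - [0, 0, 0]
  rotation:
    - [0, 0, 0]
    - [0, 0, 0]
    - [0, 0, 0]
    - [0, 0, 0]

```text
clock: 42.3
position: [0.6302, 0.1763, 0.0983]
tool_rot: [-3.141, -0.0, 0.306]
force: [-4.0, -0.4, 7.9]
grip_width: 0.0151
```

Contact came at the expected height (0.0983). Releasing and rising clear.

>>> move_arm:
  jaw: [255, 180, 80, 0, 0, 0, 0, 0, 0, 0]
  dp:
    - [0, 0, -0.001]
    - [0, 0, 0]
    - [0, 0, 0]
    - [0, 0, 0]
    - [0, 0, 0]
    - [0, 0, -0.01]
    - [0, 0, -0.03]
    - [0, 0, -0.04]
    - [0, 0, -0.03]
    - [0, 0, -0.01]
  rotation:
    - [0, 0, 0]
    - [0, 0, 0]
    - [0, 0, 0]
    - [0, 0, 0]
    - [0, 0, 0]
    - [0, 0, 0]
    - [0, 0, 0]
    - [0, 0, 0]
    - [0, 0, 0]
    - [0, 0, 0]

```text
clock: 43.55
position: [0.6307, 0.1764, 0.1963]
tool_rot: [-3.141, -0.002, 0.306]
force: [-0.2, -0.1, -0.4]
grip_width: 0.0855
```

>>> move_arm:
  jaw: [0, 0, 0, 0, 0, 0, 0]
  dp:
    - [-0.02, 0, -0.005]
    - [-0.035, 0, -0.005]
    - [-0.035, 0, 0]
    - [-0.025, 0, 0]
    - [-0.01, 0, 0]
    - [0, 0, 0]
    - [0, 0, 0]
  rotation:
    - [0, 0, 0]
    - [0, 0, 0]
    - [0, 0, 0]
    - [0, 0, 0]
    - [0, 0, 0]
    - [0, 0, 0]
    - [0, 0, 0]

```text
clock: 44.42
position: [0.5354, 0.1464, 0.2024]
tool_rot: [3.141, -0.0, 0.306]
force: [-0.7, -0.2, -0.5]
grip_width: 0.0852
```

```bash
python3 - <<'E'
from h import *;from wr import C
s=bot.observe();print(s['clock'],s['position'],s['force'])
t=grab_frame('top');f=grab_frame('scene');cv2.imwrite('pics/t13.png',t);cv2.imwrite('pics/s13.png',f)
a=cv2.resize(t[60:300,60:460],(800,480));cv2.imwrite('pics/t13b.png',a)
cv2.imwrite('pics/s13b.png',cv2.resize(f[100:300,150:420],(800,592)))
ct,cs=calibration('top'),calibration('scene');b=lambda *v:[q/1.5625 for q in v]
lo,hi=(10,60,85),(28,255,255)
t0,f0=cv2.imread('pics/top0.png'),cv2.imread('pics/scene0.png')
d=cv2.absdiff(t,t0).max(2)
for n,x,y in[('bottle',360,200),('cap',387,288),('jar',142,302),('tray',645,258)]:
    x,y=int(x/1.5625),int(y/1.5625);r=30 if n=='tray' else 14;print(n,'mean diff',d[y-r:y+r,x-r:x+r].mean().round(1))
A=big(mask(t,(90,0,95),(125,60,255),b(440,215,535,310)),3) if 0 else None
E
```

```text
44.425 [0.5354 0.1464 0.2024] [-0.7155 -0.242  -0.4665]
bottle mean diff 9.7
cap mean diff 11.8
jar mean diff 9.6
tray mean diff 10.9
```

View pics/t13b.png

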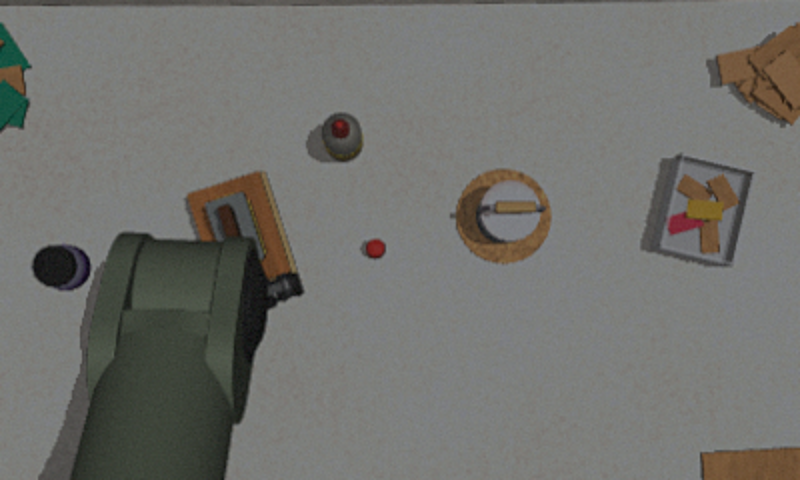

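View pics/s13b.png

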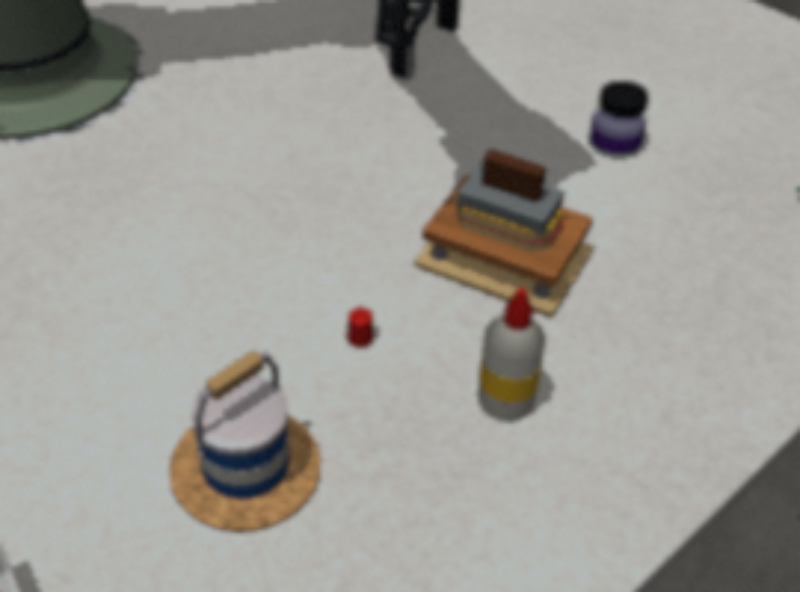

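```bash
python3 -c "
from workcell import workorder,bot
print(workorder.job_done(),bot.observe()['clock'])"
```

```text
the job is handed in; nothing more can be done
the job is handed in; nothing more can be done
```

The job is done and handed in at about 44.5 s of the 72 s limit. The canister stands upright on the cork mat, and the red plaque, gold plaque and press block are stacked on the stand. No verdict was reported.

**What the last checks showed**
- **Canister:** let go after contact with the mat, about 2 mm from the mat's centre by the arm's position. The last pictures show it upright and wholly on the mat.
- **Red plaque:** about 1 mm from the stand's centre, and turned 0.1° from it (wrist camera).
- **Gold plaque:** about 1.3 mm from the red one, at the same angle (wrist camera).
- **Press block:** touched down at the expected height and was let go about 1 mm from where the gold plaque was set. I checked it after release only by eye, in the last scene picture, where it sits square on the stack.
- **Bystanders:** the bottle, cap, jar and tray are at the same image positions as at the start. The picture-difference check read about 10 for all four alike, which I put down to image noise, so it says nothing about movement.

**What disagreed**
- The first wrist measurement was about 8 mm off, because I read the camera's pose after the picture, while the arm was still settling. Using the pose from the moment of the picture brought all views into agreement.
- Early camera estimates of the stand's centre differed by about 5 mm, because the canister hid part of the top. The final look at the clear stand agreed with where I placed the plaque.
- Triangulated heights were rough in places: stand corners came out at 29–50 mm (text 50 mm). I set the approach heights from the text, and contact forces fixed the final ones. All contact heights matched the given sizes.

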